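# Clear, load and shut the battery tester

### The arm

A 7-joint arm with a two-finger parallel gripper is mounted at the origin on a cart in front of the work surface, level with it; the furniture and walls round the work are solid. World frame = base frame: x ahead of the robot, y to its left, z up, the work surface at z = 0. Lengths are in m, angles in rad, forces in N, time in s.
With the tool pointing down it reaches from about 0.425 to 0.925 m from the base axis. Payload 6.8 kg.
Tool frame: the origin (TCP) lies midway between the tips of the shut fingers; the grasp point (between the pads) lies 19 mm behind it (r.grip_depth is the distance from the TCP to the grasp point, in m); z points along the fingers, y is the line along which they close (so a half turn about z gives the same grasp; the last joint's range is limited). The gripper opens to 85 mm and grips with 20 to 120 N. Pads are 22 mm wide; open, the fingers measure 114 mm over their backs; the gripper's body (76 mm by 85 mm) begins 54 mm behind the grasp point. The pads swing forward as they close: fully open they stand 13 mm farther back than shut.
Start: joints at [-1.425, 0.477, 0.022, 1.555, -0.011, 1.109, -0.083], TCP at [0.169, 0.653, 0.231] pointing down, gripper open.
Joint ranges: [-2.96, 2.96], [-0.34, 2.1], [-1.41, 1.46], [0.24, 2.44], [-1.37, 4.51], [0.17, 1.92], [-2.96, 2.96]. Speed limits (rad/s): [2.39, 2.39, 3.14, 3.14, 3.14, 3.14, 3.14].

### API

Orientations are given as a rotation vector (axis times angle).
In Python, from bench import telemetry, grab_frame, calibration, order, silhouettes, r gives the robot as it stands.
- The arm moves only by the tool apply_moves, never from a script. Its argument "moves" is a list of rows, each a list of 7 numbers: the turn, a rotation vector about the tool's x, y, z scaled (see below), then the shift along the tool's x, y, z scaled (see below), then the opening, from -1 (shut) to 1 (fully open). A call has exactly 8 rows; each row shifts and turns the commanded pose from where the row before left it, along the tool's axes as they then stand; what a row does not reach is not made up. The controller multiplies each number of a shift by 1000 mm and each number of a turn by 6 degrees. A row lasts 1/12 s, in which the tool goes at most 41.7 mm and 7.16 degrees, less where a joint would pass 70% of its speed; a pose out of reach is approached as far as the arm can. A call with a number of a shift or a turn outside -1 to 1 is refused whole. A call with a gripper value outside its range is refused whole. The fingers move at their own pace and stop on an object; "grip_force" is the grip in N (left out, the last holds). Time passes only in rows, so rows that do not move let the fingers close, or fill a call up. It gives the time, the measured TCP pose, the force, the opening and the grip force at its end, in the units of the state.
- telemetry.get_obs(): the state, without advancing time (a new reading comes with each control period).
- grab_frame(name): name is "side" or "top"; returns the picture (384x512x3 uint8, blue, green, red); there is no depth.
- calibration(name): a dict with "fx", "fy", "cx", "cy" (pixels), "world_from_camera" (4x4, takes a point from camera to world coordinates). Camera axes: x right, y down, z forward; pixel columns grow to the right and rows downward; lengths in m; the calibration is good to about 2 mm. A picture is of the moment at which its call begins. calibration takes no time and is no camera call.
- order.hand_in(): hands the job in; it is judged then, once.
Trained networks look in the newest picture that a camera, given by its name, has taken for a name from the list of things; names that differ only in an ending like _2 or _b are one class to them, and where a whole thing is asked for, a point or a joint stands for the part that bears it (a point fixed in the world has none). Each returns a list of dicts, best first, with "p" (0 to 1); they miss things now and then, are a little off and sometimes report something else, mostly with a low value. They report only what shows in the picture. A call takes as long as a camera call.
- silhouettes(thing, camera): "mask" (384x512 bool, what is visible of it) and "extent" ([centre column, centre row, width, height] in pixels, round what is visible of it).
The state is a dict: "clock": time; "joints": joint angles; "qvel": joint speeds; "tau": joint torques, N m; "tcp_pos": TCP position; "orientation": TCP orientation; "contact_force": force on the tool from outside, world axes, zero at the start; "moment": the same for the moment, N m; "grip_width": finger opening in m; "gripper_force": force on a finger pad.
Only numpy, scipy, OpenCV 4.12 (cv2) and the standard library are available. Lean on these libraries where they do the work, as an engineer would, in place of code of your own. Each camera call takes 0.05 s, during which the arm holds its last target. There are 200 camera calls.

### The job

Take away the spudger that was left lying across the tester's tray and lay it flat on the bench, then set the phone battery gently down flat in the tray's nest with its connector tab pointing towards the contact bridge. Only then draw the spring bolt out of the tray by its ball handle and park the handle down in the side notch of the bolt's housing, then ease the freed tray all the way home under the bridge, with the battery still in its nest and the bolt still parked. Leave the bottle, the jar and the charger where they stand.

Things in the scene. Friction and masses are not known exactly. Their poses are not given: they have to be found in the camera images.
- tester: battery contact tester, fixed: black base 240 x 112 mm (X -125..115, Y -56..56), 13 high, with a side plate under the bolt (X -112..-30, Y to 106). Origin on the bench under the tray's centre line; X = the way the tray slides home, Y = towards the bolt's side. Steel bolt housing: X -98..-72, Y 47..97, top at z 42. The bolt's axis lies along Y at X -85, z 29.
- notch (a point): mouth of the side notch at the housing's top (tester X -76, Y 83, z 42 mm). A 10 mm wide slot for the handle runs along Y in the housing's top at X -85; at Y 77..89 the notch, 12 mm wide, is cut from the slot out through the housing's +X side.
- bridge (a point): middle of the top of the aluminium contact bridge (tester X 66, z 57 mm; it spans X 44..88, Y -56..56). It covers the front half of the tray when home; white contact block below it, 15 mm clear over the tray's floor. An end wall, 49 mm high, stands behind it at X 103..115.
- tray (a joint): slide of the tray along the tester's +X, m: 0 = loading position (as found, locked by the bolt), 0.070 = fully home under the bridge. Aluminium tray 128 x 66 mm; friction about 1.5 N.
- nest (a point): centre of the nest's floor on the tray (at start tester X -35, Y 0, z 20 mm), axes as the tester's. The pouch lies in 90 (X) x 49 (Y) mm between black rails 5 mm high and, at the -X end, the push plate; open at |X| < 24 on both long sides for the fingers; a 30 mm gap in the +X rail is for the tab. The bolt's lug stands on the tray at nest X -65..-35, Y 33..43, 20 mm high.
- push_plate (a point): middle of the rear (-X) face of the upright plate at the rear end of the nest (nest X -51 mm; the tray's bare tail reaches 13 mm farther), 46 mm wide (Y), 6 mm thick, from z 18 to z 48 mm above the bench; this point is at z 36. Push it towards +X.
- bolt (a joint): draw of the bolt along the tester's +Y, m: 0 = home, tip 10 mm deep in the tray's lug; 0.024 = end stop. A spring (about 1.4 N at 0, 3.4 N drawn) pulls it back. The notch lies at draw 0.020 to 0.024; in the notch the spring rests the handle at about 0.020.
- handle (a joint): turn of the handle about the bolt's axis, rad: 0 = upright in the slot (which keeps it there until it reaches the notch), growing as it tips towards the tester's +X into the notch, to 1.25 = fully down. Steel stem 8 mm thick, black ball 16 mm.
- knob (a point): centre of the handle's ball, 42 mm from the bolt's axis; at start at tester X -85, Y 61, z 71 mm
- battery: flat phone battery, loose: black pouch 85 x 44 x 4 mm (own x -52..33, y -22..22) with a thin connector tab that sticks out of the +x end to x 52. Origin on its underside. 42 g.
- pouch (a point): middle of the pouch's underside (battery x -9.5), axes as the battery's
- tab (a point): the connector tab, 45 mm from the battery's origin along its own +x
- spudger: black nylon spudger (flat prying stick), loose, 150 mm long (own y), 10 mm wide at its middle (own x), 8 mm thick, origin under its middle; at start it lies flat across the tray's nest, on the nest's floor
- bottle: bystander: white pump bottle with a blue cap, 45 mm across, 105 mm tall, origin under its centre
- jar: bystander: cream plastic jar, 56 mm across, 70 mm tall, origin under its centre
- charger: bystander: white wall charger, 55 x 42 x 28 mm, origin under its middle

How it is judged:
On the way, in this order (a step that is already met when the one before it is completed fails the run):
1. the spudger lies flat on the bench, let go (height (world z) of spudger below 0.012 m and angle between spudger's own y axis and vertical between 1.5 and 1.64 rad and contact force between the fingers and spudger below 0.2 N), for 0.2 s.
2. the battery lies in the nest, tab towards the bridge, let go (x of pouch in the frame of nest between -0.004 and 0.004 m and y of pouch in the frame of nest between -0.004 and 0.004 m and z of pouch in the frame of nest below 0.003 m and x of tab in the frame of nest above 0.045 m and contact force between the fingers and battery below 0.2 N), for 0.2 s.
3. the bolt is drawn and its handle parked in the side notch (value of joint bolt above 0.017 m and value of joint handle above 0.8 rad), for 0.2 s.
4. the tray is fully home (value of joint tray above 0.067 m), for 0.2 s.
At the end, for the whole second after the job is handed in: Tray within 3 mm of home; bolt drawn at least 17 mm, handle tipped at least 0.8 rad into the notch; battery at rest, pouch within 4 mm of the nest's middle and 3 mm of its floor, tab towards the bridge; spudger lying level on the bench (below 12 mm, within 0.07 rad) (all of step 3 and value of joint tray above 0.067 m and x of pouch in the frame of nest between -0.004 and 0.004 m and y of pouch in the frame of nest between -0.004 and 0.004 m and z of pouch in the frame of nest below 0.003 m and x of tab in the frame of nest above 0.045 m and linear speed of battery below 0.02 m/s and height (world z) of spudger below 0.012 m and angle between spudger's own y axis and vertical between 1.5 and 1.64 rad); the robot touches nothing.
It fails at once if the bottle or the jar is moved more than 15 mm or tipped (distance of any of bottle, jar from where it was at the start of the episode above 0.015 m or angle between any of bottle, jar's own z axis and vertical above 0.3 rad).
It fails at once if the charger is moved more than 15 mm (distance of charger from where it was at the start of the episode above 0.015 m).
It fails at once if the battery is dropped (falls free faster than 0.6 m/s) (contact force between anything else and battery below 0.05 N and linear speed of battery above 0.6 m/s).
It fails at once if the tray is slammed (faster than 0.4 m/s) (velocity of joint tray above 0.4 m/s).
It also fails if it takes over 61 s, if anything falls off the work surface, if the arm or the gripper's body presses on something with over 40 N, if the wrist force passes 120 N, or if a joint passes its speed limit or range.

## Working session

There is one attempt and no reset: what is moved stays moved. The work goes in short steps, Python scripts to look and compute and a tool call to move; the robot and the scene stay as the last step left them, time stands still between calls to the robot, and variables do not carry over. Pictures are saved under pics/ and viewed, at most 10 in all, crops included, and the job is handed in when it is done.

Besides the shell and the picture viewer there is one more tool, called after "Call:" as name(argument=value, ...), one argument or row to a line, values as JSON. apply_moves: Moves the arm, as the interface text tells. Its arguments: {"type":"object","properties":{"moves":{"type":"array"},"grip_force":{"type":"number"}},"required":["moves"]}

```bash
ls; mkdir -p pics
python3 - <<'E'
from bench import telemetry, grab_frame, calibration, silhouettes, r
import cv2, numpy as np
o=telemetry.get_obs(); print({k:np.round(v,3) for k,v in o.items()}, r.grip_depth)
for n in("side","top"):
    im=grab_frame(n); cv2.imwrite(f"pics/{n}0.png",im); c=calibration(n); print(n,c["fx"],c["fy"],c["cx"],c["cy"],np.round(c["world_from_camera"],4).tolist())
    for t in("tester","spudger","battery","tray","handle","bottle","jar","charger"):
        for d in silhouettes(t,n)[:2]: print(t,round(d["p"],2),np.round(d["extent"],1), d["mask"].sum())
E
```

```text
pics
{'clock': np.float64(0.0), 'joints': array([-1.425,  0.478,  0.022,  1.556, -0.011,  1.109, -0.083]), 'qvel': array([-0.001, -0.001, -0.001, -0.   ,  0.   ,  0.   ,  0.001]), 'tau': array([-0.0000e+00, -5.9644e+01,  1.6070e+00, -2.8120e+01,  1.2000e-02,
        9.0000e-03, -0.0000e+00]), 'tcp_pos': array([0.169, 0.653, 0.23 ]), 'orientation': array([-3.980e-01, -3.116e+00,  3.000e-03]), 'contact_force': array([-0.409,  0.938, -1.127]), 'moment': array([-0.067, -0.002,  0.021]), 'gripper_force': np.float64(0.0), 'grip_width': np.float64(0.085)} 0.0187
side 379.9907234542928 379.9907234542928 257.4798211039294 189.3123917344031 [[-0.9996, 0.0285, 0.0007, 0.5283], [0.0114, 0.4234, -0.9059, 1.0782], [-0.0261, -0.9055, -0.4235, 0.561], [0.0, 0.0, 0.0, 1.0]]
tester 0.97 [252.  200.1  42.4  56.5] 1334
spudger 0.53 [250.3 194.2  44.7   5. ] 155
battery 0.51 [268.1 166.6  16.5   3.4] 57
tray 0.62 [250.9 189.   23.5  13.8] 177
bottle 0.73 [280.8 190.2  14.8  31.7] 457
bottle 0.25 [255.1 196.3  46.8  52.5] 1375
jar 0.63 [256.7 170.2  18.8  23.3] 292
charger 0.77 [272.4 257.1  21.2  17.3] 313
top 456.20995638566814 456.20995638566814 248.00859414722825 190.47444790980325 [[0.0219, -0.9799, 0.1982, 0.25], [-0.9997, -0.024, -0.0083, 0.0032], [0.0129, -0.198, -0.9801, 1.4809], [0.0, 0.0, 0.0, 1.0]]
tester 0.72 [250.2 196.6  73.3  49.8] 2964
spudger 0.66 [257.  186.2   9.4  34.1] 58
battery 0.65 [349.4 206.9  27.9  26.9] 362
tray 0.81 [258.9 186.8  40.1  28.5] 802
tray 0.43 [154.6 201.3  16.2  16.5] 173
bottle 0.58 [349.8 208.6  30.7  28.5] 377
bottle 0.49 [249.2 215.8  16.9  16.1] 189
jar 0.68 [306.2 196.1  21.5  20.3] 327
charger 0.5 [153.1 199.2  13.8  13.3] 151
charger 0.17 [351.  209.4  26.7  27.4] 355
```

View pics/top0.png

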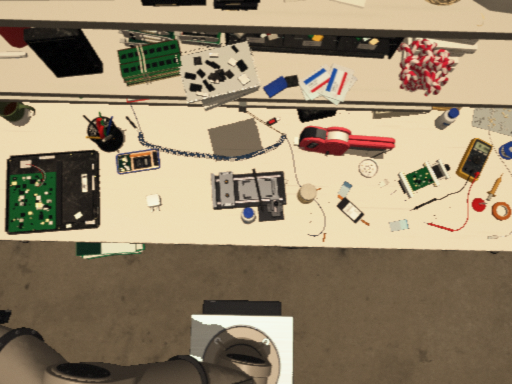

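View pics/side0.png

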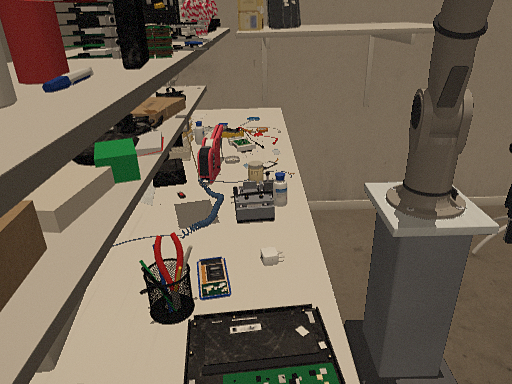

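The top view shows the tester at (250,196) with its bridge to the left and its bolt on the robot's side. The spudger lies across it at (257,186), the battery is at (350,208), the bottle at (249,215), the jar at (306,194) and the charger at (153,201). The side view agrees. Next I'll enlarge the crops.

Run:
```python
import cv2, numpy as np
a=cv2.imread("pics/top0.png")[160:232,200:380]; cv2.imwrite("pics/c1.png",cv2.resize(a,None,fx=4.4,fy=4.4,interpolation=cv2.INTER_CUBIC))
a=cv2.imread("pics/side0.png")[150:235,220:310]; cv2.imwrite("pics/c2.png",cv2.resize(a,None,fx=7,fy=7,interpolation=cv2.INTER_CUBIC))
```

```text
(no output)
```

View pics/c1.png

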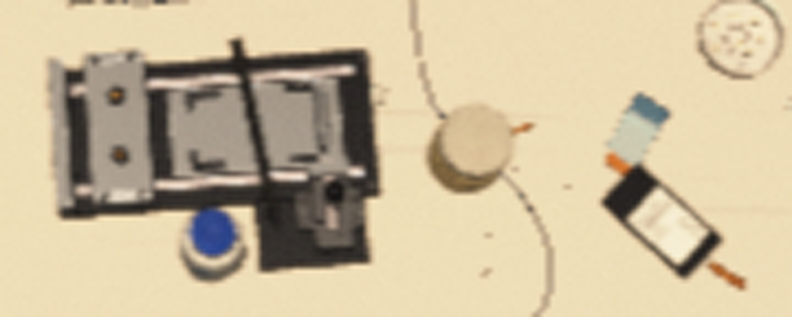

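View pics/c2.png

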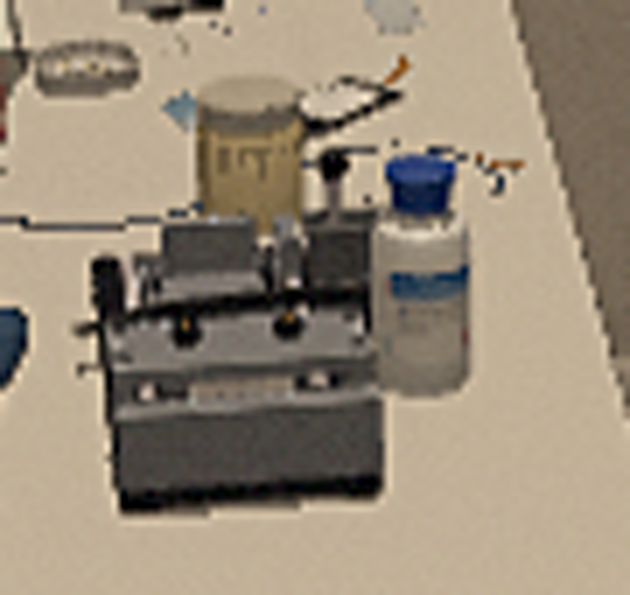

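The crops show the tester well. The battery pouch is near crop (662,220), and there is orange at both ends: (615,160) and (728,275). I'll project these points onto the bench plane to settle which one is the tab, and fit the tester's pose at the same time.

```bash
cat > h.py <<'E'
import numpy as np, cv2
from bench import telemetry, grab_frame, calibration, silhouettes
def ray(n,u,v,z):
    c=calibration(n);T=np.array(c["world_from_camera"]);d=T[:3,:3]@np.array([(u-c["cx"])/c["fx"],(v-c["cy"])/c["fy"],1])
    o=T[:3,3];return o+d*(z-o[2])/d[2]
def proj(n,p):
    c=calibration(n);T=np.array(c["world_from_camera"]);q=T[:3,:3].T@(np.asarray(p,float).T-T[:3,3:4])
    return np.stack([c["fx"]*q[0]/q[2]+c["cx"],c["fy"]*q[1]/q[2]+c["cy"]],1)
E
python3 - <<'E'
from h import *
from scipy.optimize import least_squares
S=lambda x,y:(200+(x+.5)/4.4-.5,160+(y+.5)/4.4-.5)
# tester features: tester coords(mm) -> crop top px
F=[((-125,-56,13),(367,50)),((-125,56,13),(378,193)),((-112,106,13),(369,262)),((-30,106,13),(261,270)),
((115,56,49),(62,208)),((115,-56,49),(51,60)),((88,-56,57),(84,58)),((88,56,57),(94,200)),((44,-56,57),(142,52)),((44,56,57),(150,195)),((-85,61,75),(335,189))]
P=np.array([f[0] for f in F])/1000; U=np.array([S(*f[1]) for f in F])
def W(q,P):
    c,s=np.cos(q[2]),np.sin(q[2]);return np.c_[q[0]+c*P[:,0]-s*P[:,1],q[1]+s*P[:,0]+c*P[:,1],P[:,2]]
f=lambda q:(proj("top",W(q,P))-U).ravel()
s=least_squares(f,[.5,0,1.57],loss="soft_l1");print("tester",s.x,np.degrees(s.x[2]),np.round(s.fun.reshape(-1,2),1).tolist())
S2=lambda x,y:(220+(x+.5)/7-.5,150+(y+.5)/7-.5)
# side check
print("side pred knob",proj("side",W(s.x,np.array([[-.085,.061,.071],[.115,.056,.049],[.115,-.056,.049]]))), S2(333,165),S2(383,402),S2(110,418))
print("pouch corners",[np.round(ray("top",*S(*p),.004)*1000,1)[:2].tolist() for p in((637,165),(603,202),(685,277),(720,238))])
print("oranges",[np.round(ray("top",*S(*p),.001)*1000,1)[:2].tolist() for p in((606,153),(630,172),(710,265),(745,287))])
im=cv2.imread("pics/top0.png");hsv=cv2.cvtColor(im,cv2.COLOR_BGR2HSV)
print("sp",[np.round(ray("top",*S(*p),.024)*1000,1)[:2].tolist() for p in((237,42),(269,205))])
for n,z in(("bottle",.1),("jar",.07),("charger",.028)):
    pass
print("bottle",ray("top",*S(211,232),.105),"jar",ray("top",*S(476,141),.07),"charger",ray("top",153.5,200.5,.02))
a=im[188:228,328:376];b=cv2.resize(a,None,fx=12,fy=12,interpolation=cv2.INTER_NEAREST)
m=[d for d in __import__("bench").silhouettes("battery","top")][0]["mask"][188:228,328:376].astype(np.uint8)
m=cv2.resize(m*255,None,fx=12,fy=12,interpolation=0);cs,_=cv2.findContours(m,0,1);cv2.drawContours(b,cs,-1,(0,255,0),1);cv2.imwrite("pics/c3.png",b)
E
```

```text
tester [ 0.54971542 -0.0058996   1.66653183] 95.48524038263483 [[0.3, -0.5], [0.9, 0.2], [0.3, -0.0], [-0.3, -0.1], [-1.4, 0.2], [-0.9, -0.4], [-0.2, -1.1], [-0.3, 1.0], [0.3, -0.7], [0.9, 1.2], [-0.0, 0.2]]
side pred knob [[266.60685006 173.02510743]
 [273.89816361 206.41444437]
 [235.25087206 209.25154611]] (267.14285714285717, 173.14285714285714) (274.2857142857143, 207.0) (235.28571428571428, 209.28571428571428)
pouch corners [[534.1, -328.0], [505.3, -302.0], [450.3, -362.1], [480.2, -389.0]]
oranges [[543.3, -305.5], [529.2, -323.3], [460.2, -381.7], [444.3, -407.4]]
sp [[616.6, -25.6], [493.7, -51.5]]
bottle [ 0.46024474 -0.0086241   0.105     ] jar [ 0.53613983 -0.19769752  0.07      ] charger [0.50474779 0.29660252 0.02      ]
```

View pics/c3.png

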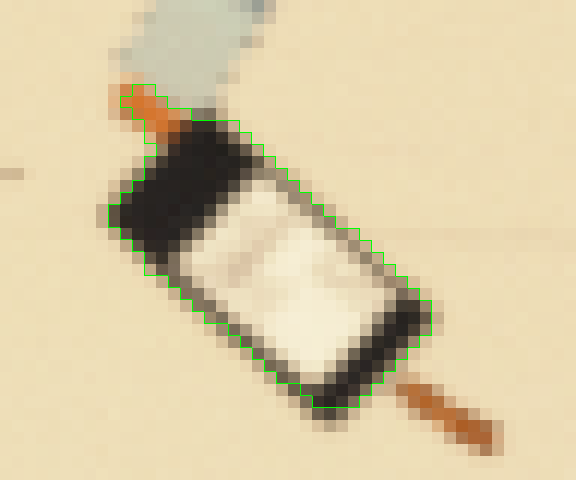

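The upper-left orange strip is the tab. It runs from the pouch's edge, parallel to its axis, and is about 20 mm long. The lower-right strip is separate debris: it starts about 8 mm away and is about 30 mm long. The pouch centre is near (0.492,-0.345) with yaw about 48°, and the side view agrees with the tester fit to within 0.6 px. Next comes a helper that works out the rows, and then the first move, to above the spudger.

```bash
cat >> h.py <<'E'
from scipy.spatial.transform import Rotation as Ro
from scipy.optimize import least_squares
PSI=np.radians(95.485); T0=np.array([.5497,-.0059])
def tw(X,Y):  # tester mm -> world m
    c,s=np.cos(PSI),np.sin(PSI); return T0+np.array([c*X-s*Y,s*X+c*Y])/1000
def Rdown(close_deg):  # tool y along close_deg, z down
    a=np.radians(close_deg); y=np.array([np.cos(a),np.sin(a),0]); z=np.array([0,0,-1.]); return Ro.from_matrix(np.stack([np.cross(y,z),y,z],1))
def plan(target,close=None,N=8,R=None,frm=None):
    o=telemetry.get_obs(); p0,R0=(np.array(o["tcp_pos"]),Ro.from_rotvec(o["orientation"])) if frm is None else frm
    R1=R if R is not None else (R0 if close is None else Rdown(close)); w=(R0.inv()*R1).as_rotvec()/N
    A=sum((R0*Ro.from_rotvec(w*k)).as_matrix() for k in range(N)); t=np.linalg.solve(A,np.asarray(target)-p0)
    print(N,"rows: turn",np.round(np.degrees(w)/6,3).tolist(),"shift",np.round(t,4).tolist(),"|t|mm",round(np.linalg.norm(t)*1000,1),"deg",round(np.degrees(np.linalg.norm(w)),2))
    return (np.asarray(target),R1)
def st():
    o=telemetry.get_obs();print({k:np.round(o[k],4).tolist() for k in("clock","tcp_pos","orientation","contact_force","grip_width","gripper_force","joints")})
E
python3 - <<'E'
from h import *
print("nest",tw(-35,0))
plan([.545,-.041,.15],-78.1,N=32)
f=plan([.40,.30,.2],0,N=16); plan([.545,-.041,.15],-78.1,N=16,frm=f)
E
```

```text
nest [ 0.55304548 -0.04073974]
32 rows: turn [-0.0, -0.0, 0.8] shift [-0.0302, 0.0156, 0.0025] |t|mm 34.0 deg 4.8
16 rows: turn [0.0, -0.0, 0.786] shift [-0.0282, -0.0034, 0.002] |t|mm 28.4 deg 4.72
16 rows: turn [0.0, 0.0, 0.814] shift [-0.0127, 0.0216, 0.0031] |t|mm 25.2 deg 4.88
```

Call:
apply_moves(
  moves=[
    [0, 0, 0.786, -0.0282, -0.0034, 0.002, -0.3],
    [0, 0, 0.786, -0.0282, -0.0034, 0.002, -0.3],
    [0, 0, 0.786, -0.0282, -0.0034, 0.002, -0.3],
    [0, 0, 0.786, -0.0282, -0.0034, 0.002, -0.3],
    [0, 0, 0.786, -0.0282, -0.0034, 0.002, -0.3],
    [0, 0, 0.786, -0.0282, -0.0034, 0.002, -0.3],
    [0, 0, 0.786, -0.0282, -0.0034, 0.002, -0.3],
    [0, 0, 0.786, -0.0282, -0.0034, 0.002, -0.3],
  ],
  grip_force=20,
)

```text
clock: 1.62
tcp_pos: [0.3468, 0.5153, 0.2153]
orientation: [1.39, 2.817, 0.001]
contact_force: [0.6, 0.8, -0.0]
grip_width: 0.0296
gripper_force: 0.0
```

Call:
apply_moves(
  moves=[
    [0, 0, 0.786, -0.0282, -0.0034, 0.002, -0.3],
    [0, 0, 0.786, -0.0282, -0.0034, 0.002, -0.3],
    [0, 0, 0.786, -0.0282, -0.0034, 0.002, -0.3],
    [0, 0, 0.786, -0.0282, -0.0034, 0.002, -0.3],
    [0, 0, 0.786, -0.0282, -0.0034, 0.002, -0.3],
    [0, 0, 0.786, -0.0282, -0.0034, 0.002, -0.3],
    [0, 0, 0.786, -0.0282, -0.0034, 0.002, -0.3],
    [0, 0, 0.786, -0.0282, -0.0034, 0.002, -0.3],
  ],
)

```text
clock: 2.28
tcp_pos: [0.4014, 0.2986, 0.1994]
orientation: [2.227, 2.216, 0.001]
contact_force: [0.4, -0.5, 0.2]
grip_width: 0.03
gripper_force: 0.0
```

Run:
```python
from h import *
st(); plan([.545,-.041,.12],-78.1,N=15)
```

```text
{'clock': 2.2833, 'tcp_pos': [0.4014, 0.2986, 0.1994], 'orientation': [2.2265, 2.2162, 0.0013], 'contact_force': [0.3939, -0.5181, 0.2191], 'grip_width': 0.03, 'gripper_force': 0.0, 'joints': [-1.1167, 0.233, 0.4115, 2.0227, -0.1174, 0.9073, -0.6474]}
15 rows: turn [0.0, -0.001, 0.865] shift [-0.0135, 0.0229, 0.0053] |t|mm 27.1 deg 5.19
```

Call:
apply_moves(
  moves=[
    [0, 0, 0.865, -0.0135, 0.0229, 0.0053, -0.3],
    [0, 0, 0.865, -0.0135, 0.0229, 0.0053, -0.3],
    [0, 0, 0.865, -0.0135, 0.0229, 0.0053, -0.3],
    [0, 0, 0.865, -0.0135, 0.0229, 0.0053, -0.3],
    [0, 0, 0.865, -0.0135, 0.0229, 0.0053, -0.3],
    [0, 0, 0.865, -0.0135, 0.0229, 0.0053, -0.3],
    [0, 0, 0.865, -0.0135, 0.0229, 0.0053, -0.3],
    [0, 0, 0.865, -0.0135, 0.0229, 0.0053, -0.3],
  ],
)

```text
clock: 2.95
tcp_pos: [0.5394, 0.1429, 0.1569]
orientation: [2.867, 1.284, 0.002]
contact_force: [0.2, -0.3, -0.5]
grip_width: 0.03
gripper_force: 0.0
```

Call:
apply_moves(
  moves=[
    [0, 0, 0.865, -0.0135, 0.0229, 0.0053, -0.3],
    [0, 0, 0.865, -0.0135, 0.0229, 0.0053, -0.3],
    [0, 0, 0.865, -0.0135, 0.0229, 0.0053, -0.3],
    [0, 0, 0.865, -0.0135, 0.0229, 0.0053, -0.3],
    [0, 0, 0.865, -0.0135, 0.0229, 0.0053, -0.3],
    [0, 0, 0.865, -0.0135, 0.0229, 0.0053, -0.3],
    [0, 0, 0.865, -0.0135, 0.0229, 0.0053, -0.3],
    [0, 0, 0, 0, 0, 0, -0.3],
  ],
)

```text
clock: 3.62
tcp_pos: [0.5439, -0.0453, 0.1194]
orientation: [3.123, 0.314, -0.003]
contact_force: [-1.5, -0.1, 0.5]
grip_width: 0.0298
gripper_force: 0.0
```

Run:
```python
from h import *
st(); plan([.545,-.041,.0225],-78.1,N=8)
ims=[grab_frame("side")]; cv2.imwrite("pics/s1.png",cv2.resize(ims[0][130:235,210:320],None,fx=5.4,fy=5.4,interpolation=2))
```

```text
{'clock': 3.6167, 'tcp_pos': [0.5439, -0.0453, 0.1194], 'orientation': [3.1231, 0.314, -0.0026], 'contact_force': [-1.501, -0.0699, 0.4907], 'grip_width': 0.0298, 'gripper_force': 0.0, 'joints': [-0.6027, 0.5042, 0.7461, 2.0023, -0.4648, 0.8116, -0.9599]}
8 rows: turn [0.003, 0.002, -0.009] shift [0.0003, -0.0005, 0.0121] |t|mm 12.1 deg 0.06
```

View pics/s1.png

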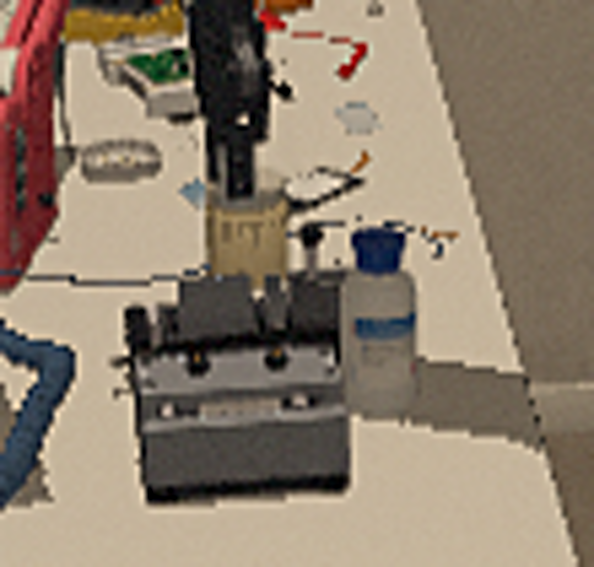

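The side crop shows the open fingers at (237,175), above the tray and in line with the spudger, with the bottle clear on the right. Descending.

Call:
apply_moves(
  moves=[
    [0.003, 0.002, -0.009, 0.0003, -0.0005, 0.016, -0.3],
    [0.003, 0.002, -0.009, 0.0003, -0.0005, 0.016, -0.3],
    [0.003, 0.002, -0.009, 0.0003, -0.0005, 0.016, -0.3],
    [0.003, 0.002, -0.009, 0.0003, -0.0005, 0.016, -0.3],
    [0.003, 0.002, -0.009, 0.0003, -0.0005, 0.014, -0.3],
    [0.003, 0.002, -0.009, 0.0003, -0.0005, 0.01, -0.3],
    [0.003, 0.002, -0.009, 0.0003, -0.0005, 0.006, -0.3],
    [0.003, 0.002, -0.009, 0.0003, -0.0005, 0.003, -0.3],
  ],
)

```text
clock: 4.33
tcp_pos: [0.5475, -0.0339, 0.0222]
orientation: [-3.119, -0.346, -0.001]
contact_force: [0.2, -0.5, 0.2]
grip_width: 0.0297
gripper_force: 0.0
```

Call:
apply_moves(
  moves=[
    [0, 0, 0, 0, 0, 0, -0.5],
    [0, 0, 0, 0, 0, 0, -0.7],
    [0, 0, 0, 0, 0, 0, -1],
    [0, 0, 0, 0, 0, 0, -1],
    [0, 0, 0, 0, 0, 0, -1],
    [0, 0, 0, 0, 0, 0, -1],
    [0, 0, 0, 0, 0, 0, -1],
    [0, 0, 0, 0, 0, 0, -1],
  ],
)

```text
clock: 5.0
tcp_pos: [0.5479, -0.0347, 0.0234]
orientation: [-3.12, -0.344, -0.004]
contact_force: [-0.6, -0.0, 5.9]
grip_width: 0.0083
gripper_force: 22.1
```

Call:
apply_moves(
  moves=[
    [0, 0, 0, 0, 0, -0.006, -1],
    [0, 0, 0, 0, 0, -0.015, -1],
    [0, 0, 0, 0, 0, -0.025, -1],
    [0, 0, 0, 0, 0, -0.03, -1],
    [0, 0, 0, 0, 0, -0.03, -1],
    [0, 0, 0, 0, 0, -0.02, -1],
    [0, 0, 0, 0, 0, 0, -1],
    [0, 0, 0, 0, 0, 0, -1],
  ],
)

```text
clock: 5.67
tcp_pos: [0.5478, -0.0349, 0.1498]
orientation: [-3.119, -0.344, -0.006]
contact_force: [-0.3, -0.8, 0.7]
grip_width: 0.0077
gripper_force: 21.4
```

Run:
```python
from h import *
st(); f=plan([.555,.20,.12],-78.1,N=8); plan([.555,.20,.006],-78.1,N=8,frm=f)
a=grab_frame("side")[130:235,210:320];b=grab_frame("top")[150:230,200:290]
for t in("spudger",):
  for n in("side","top"):
    d=silhouettes(t,n)[:1]; print([(round(x["p"],2),np.round(x["extent"],1)) for x in d])
cv2.imwrite("pics/s2.png",np.hstack([cv2.resize(a,(385,368),interpolation=2),cv2.resize(b,(414,368),interpolation=2)]))
```

```text
{'clock': 5.6667, 'tcp_pos': [0.5478, -0.0349, 0.1498], 'orientation': [-3.1194, -0.3443, -0.0056], 'contact_force': [-0.3057, -0.8406, 0.7396], 'grip_width': 0.0077, 'gripper_force': 21.3696, 'joints': [-0.6444, 0.4617, 0.7765, 1.977, -0.4271, 0.8671, -0.9887]}
8 rows: turn [-0.003, -0.005, 0.014] shift [0.0071, -0.0285, 0.0038] |t|mm 29.6 deg 0.09
8 rows: turn [0.0, 0.0, 0.0] shift [0.0, -0.0, 0.0142] |t|mm 14.2 deg 0.0
[(0.74, array([269.1, 166.8,  16.6,   7.6]))]
[]
```

View pics/s2.png

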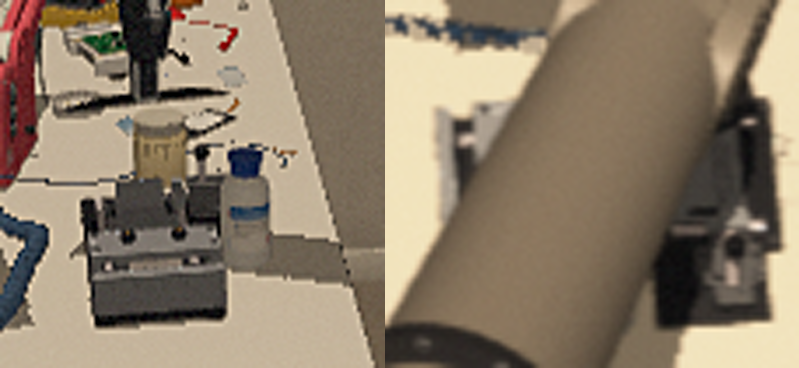

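Lifted: the side view shows the spudger roughly level in the fingers from (85,100) to (235,95). Next I carry it to the free bench at y 0.20.

Call:
apply_moves(
  moves=[
    [0, 0, 0, 0.0071, -0.0285, 0.0038, -1],
    [0, 0, 0, 0.0071, -0.0285, 0.0038, -1],
    [0, 0, 0, 0.0071, -0.0285, 0.0038, -1],
    [0, 0, 0, 0.0071, -0.0285, 0.0038, -1],
    [0, 0, 0, 0.0071, -0.0285, 0.0038, -1],
    [0, 0, 0, 0.0071, -0.0285, 0.0038, -1],
    [0, 0, 0, 0.0071, -0.0285, 0.0038, -1],
    [0, 0, 0, 0.0071, -0.0285, 0.0038, -1],
  ],
)

```text
clock: 6.53
tcp_pos: [0.5523, 0.201, 0.1177]
orientation: [-3.121, -0.344, 0.001]
contact_force: [0.7, -0.3, -0.6]
grip_width: 0.0078
gripper_force: 21.4
```

Call:
apply_moves(
  moves=[
    [0, 0, 0, 0, 0, 0.02, -1],
    [0, 0, 0, 0, 0, 0.025, -1],
    [0, 0, 0, 0, 0, 0.025, -1],
    [0, 0, 0, 0, 0, 0.02, -1],
    [0, 0, 0, 0, 0, 0.014, -1],
    [0, 0, 0, 0, 0, 0.007, -1],
    [0, 0, 0, 0, 0, 0.003, -1],
    [0, 0, 0, 0, 0, 0, -1],
  ],
)

```text
clock: 7.2
tcp_pos: [0.5532, 0.1999, 0.0048]
orientation: [-3.12, -0.343, -0.001]
contact_force: [-0.1, 0.5, -0.0]
grip_width: 0.0082
gripper_force: 21.4
```

Call:
apply_moves(
  moves=[
    [0, 0, 0, 0, 0, 0.002, -1],
    [0, 0, 0, 0, 0, 0, -1],
    [0, 0, 0, 0, 0, 0, -0.7],
    [0, 0, 0, 0, 0, 0, -0.4],
    [0, 0, 0, 0, 0, 0, -0.2],
    [0, 0, 0, 0, 0, -0.01, 0],
    [0, 0, 0, 0, 0, -0.03, 0.2],
    [0, 0, 0, 0, 0, -0.03, 0.5],
  ],
)

```text
clock: 7.87
tcp_pos: [0.5522, 0.1995, 0.0736]
orientation: [-3.121, -0.344, 0.002]
contact_force: [0.1, 0.2, 1.0]
grip_width: 0.0617
gripper_force: 0.0
```

Call:
apply_moves(
  moves=[
    [0, 0, 0, 0, 0, -0.04, 0.6],
    [0, 0, 0, 0, 0, -0.03, 0.6],
    [0, 0, 0, 0, 0, 0, 0.6],
    [0, 0, 0, 0, 0, 0, 0.6],
    [0, 0, 0, 0, 0, 0, 0.6],
    [0, 0, 0, 0, 0, 0, 0.6],
    [0, 0, 0, 0, 0, 0, 0.6],
    [0, 0, 0, 0, 0, 0, 0.6],
  ],
)

```text
clock: 8.53
tcp_pos: [0.5524, 0.1996, 0.1421]
orientation: [-3.121, -0.344, 0.001]
contact_force: [0.4, -0.2, -0.1]
grip_width: 0.0686
gripper_force: 0.0
```

Run:
```python
from h import *
st(); a=grab_frame("side");b=grab_frame("top")
for n in("side","top"):
    for x in silhouettes("spudger",n)[:1]:
        ys,xs=np.nonzero(x["mask"]); print(n,round(x["p"],2),np.round(x["extent"],1),[np.round(ray(n,xs[i],ys[i],.006)[:2],3).tolist() for i in (np.argmin(xs),np.argmax(xs),np.argmin(ys),np.argmax(ys))])
cv2.imwrite("pics/s3.png",np.hstack([cv2.resize(a[150:270,200:330],(400,369),interpolation=2),cv2.resize(b[150:240,160:258],(400,369),interpolation=2)]))
f=plan([.52,-.2,.16],-50,N=10);plan([.4924,-.3453,.12],-42.1,N=6,frm=f)
```

```text
{'clock': 8.5333, 'tcp_pos': [0.5524, 0.1996, 0.1421], 'orientation': [-3.1209, -0.3439, 0.0007], 'contact_force': [0.4178, -0.2394, -0.1027], 'grip_width': 0.0686, 'gripper_force': 0.0, 'joints': [-1.0061, 0.5362, 0.7526, 1.8898, -0.4654, 0.8979, -1.3762]}
side 0.65 [249.7 241.4  47.4   8.9] [[0.614, 0.218], [0.487, 0.189], [0.526, 0.187], [0.611, 0.228]]
10 rows: turn [-0.002, -0.001, -0.457] shift [-0.02, 0.0352, -0.0018] |t|mm 40.5 deg 2.74
6 rows: turn [0.0, 0.0, -0.219] shift [-0.02, 0.0145, 0.0067] |t|mm 25.6 deg 1.32
```

View pics/s3.png

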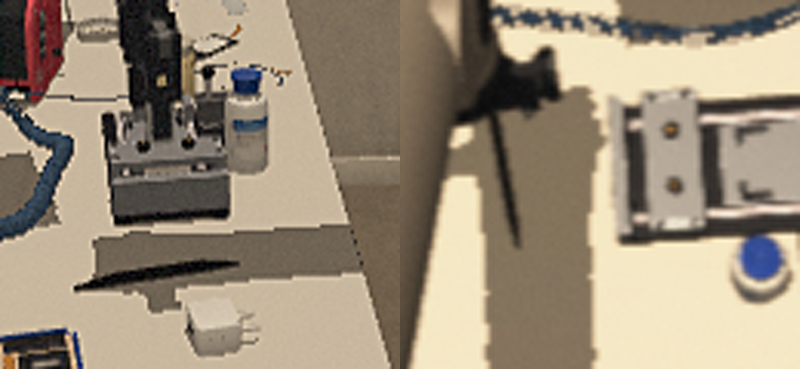

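The spudger lies flat on the bench at side-crop (160,275), let go, and the charger hasn't moved. Next, the battery.

Run:
```python
from h import *
f=plan([.53,-.1,.16],-60,N=8);f=plan([.4924,-.3453,.09],-42.1,N=8,frm=f)
```

```text
8 rows: turn [-0.002, -0.002, -0.363] shift [-0.0157, 0.0343, -0.0022] |t|mm 37.8 deg 2.18
8 rows: turn [0.0, 0.0, -0.373] shift [-0.0226, 0.0214, 0.0088] |t|mm 32.4 deg 2.24
```

Call:
apply_moves(
  moves=[
    [0, 0, -0.363, -0.0157, 0.0343, -0.0022, 0.6],
    [0, 0, -0.363, -0.0157, 0.0343, -0.0022, 0.6],
    [0, 0, -0.363, -0.0157, 0.0343, -0.0022, 0.6],
    [0, 0, -0.363, -0.0157, 0.0343, -0.0022, 0.6],
    [0, 0, -0.363, -0.0157, 0.0343, -0.0022, 0.6],
    [0, 0, -0.363, -0.0157, 0.0343, -0.0022, 0.6],
    [0, 0, -0.363, -0.0157, 0.0343, -0.0022, 0.6],
    [0, 0, -0.363, -0.0157, 0.0343, -0.0022, 0.6],
  ],
)

```text
clock: 9.4
tcp_pos: [0.5294, -0.1017, 0.16]
orientation: [-3.031, -0.815, -0.003]
contact_force: [1.7, 0.2, 0.1]
grip_width: 0.0681
gripper_force: 0.0
```

Call:
apply_moves(
  moves=[
    [0, 0, -0.373, -0.0226, 0.0214, 0.0088, 0.6],
    [0, 0, -0.373, -0.0226, 0.0214, 0.0088, 0.6],
    [0, 0, -0.373, -0.0226, 0.0214, 0.0088, 0.6],
    [0, 0, -0.373, -0.0226, 0.0214, 0.0088, 0.6],
    [0, 0, -0.373, -0.0226, 0.0214, 0.0088, 0.6],
    [0, 0, -0.373, -0.0226, 0.0214, 0.0088, 0.6],
    [0, 0, -0.373, -0.0226, 0.0214, 0.0088, 0.6],
    [0, 0, -0.373, -0.0226, 0.0214, 0.0088, 0.6],
  ],
)

```text
clock: 10.07
tcp_pos: [0.4919, -0.3465, 0.088]
orientation: [-2.868, -1.277, -0.003]
contact_force: [0.2, 0.1, -0.4]
grip_width: 0.0683
gripper_force: 0.0
```

Call:
apply_moves(
  moves=[
    [0, 0, 0, 0, 0, 0, 0.5],
    [0, 0, 0, 0, 0, 0, 0.5],
    [0, 0, 0, 0, 0, 0, 0.5],
    [0, 0, 0, 0, 0, 0, 0.5],
    [0, 0, 0, 0, 0, 0, 0.5],
    [0, 0, 0, 0, 0, 0, 0.5],
    [0, 0, 0, 0, 0, 0, 0.5],
    [0, 0, 0, 0, 0, 0, 0.5],
  ],
)

```text
clock: 10.73
tcp_pos: [0.4929, -0.3443, 0.0888]
orientation: [-2.868, -1.276, -0.004]
contact_force: [-0.1, -0.1, -0.3]
grip_width: 0.0639
gripper_force: 0.0
```

Run:
```python
from h import *
im=cv2.imread("pics/top0.png")
# refine pouch pose: fit a rotated 85x44 rectangle's outline (z=4mm) to the dark/white-vs-bench picture
from scipy.optimize import minimize
L=im.astype(float); bg=np.median(L[188:228,328:376].reshape(-1,3),0)
diff=cv2.GaussianBlur(np.linalg.norm(L-np.array([0,0,0])-bg,axis=2).astype(np.float32),(0,0),.01)
S=8; u0,v0,w,h=330,190,42,36
crop=diff[v0:v0+h,u0:u0+w]
def model(q):
    cx,cy,th=q; c,s=np.cos(th),np.sin(th)
    def poly(x0,x1,y0,y1): 
        P=np.array([[x0,y0],[x1,y0],[x1,y1],[x0,y1]])/1000; return proj("top",np.c_[cx+c*P[:,0]-s*P[:,1],cy+s*P[:,0]+c*P[:,1],np.full(4,.004)])
    m=np.zeros((h*S,w*S),np.uint8)
    cv2.fillPoly(m,[np.round(((poly(-42.5,42.5,-22,22)-[u0,v0]+.5)*S-.5)*16).astype(int)],255,cv2.LINE_AA,4)
    return cv2.resize(m,(w,h),interpolation=cv2.INTER_AREA)/255.
# observed coverage: dark border pixels against bench; evaluate only in a ring round the outline
dark=np.clip((bg.sum()-im[v0:v0+h,u0:u0+w].astype(float).sum(2))/(bg.sum()-90),0,1)
hsv=cv2.cvtColor(im[v0:v0+h,u0:u0+w],cv2.COLOR_BGR2HSV)
ok=~((hsv[...,1]>120)&(hsv[...,2]>120)); ok[:8]=False
def cost(q):
    m=model(q); ins=cv2.erode(m.astype(np.float32),np.ones((3,3)))>.99; e=(m-dark)**2; return e[ok&~ins].sum()
best=min(((cost((x,y,t)),x,y,t) for x in np.arange(.486,.4985,.001) for y in np.arange(-.352,-.3395,.001) for t in np.radians(np.arange(44,53,1))))
print(best,np.degrees(best[3]))
r=minimize(cost,best[1:],method="Nelder-Mead",options=dict(initial_simplex=np.array(best[1:])+np.array([[0,0,0],[.001,0,0],[0,.001,0],[0,0,.02]])));print(r.x,np.degrees(r.x[2]),r.fun)
st(); plan([r.x[0],r.x[1],.0025],np.degrees(r.x[2])-90,N=8)
```

```text
(np.float64(29.622879896797482), np.float64(0.492), np.float64(-0.345), np.float64(0.8203047484373349)) 47.0
[ 0.49227688 -0.34497035  0.8221996 ] 47.10856682555821 28.977903928876685
{'clock': 10.7333, 'tcp_pos': [0.4929, -0.3443, 0.0888], 'orientation': [-2.8685, -1.276, -0.0039], 'contact_force': [-0.1233, -0.0886, -0.2626], 'grip_width': 0.0639, 'gripper_force': 0.0, 'joints': [0.0947, 0.5879, 0.5623, 1.8817, -0.4318, 0.795, 0.1562]}
8 rows: turn [-0.001, -0.004, 0.018] shift [-0.0001, 0.0, 0.0108] |t|mm 10.8 deg 0.11
```

Call:
apply_moves(
  moves=[
    [0, 0, 0.018, 0, 0, 0.016, 0.5],
    [0, 0, 0.018, 0, 0, 0.02, 0.5],
    [0, 0, 0.018, 0, 0, 0.02, 0.5],
    [0, 0, 0.018, 0, 0, 0.015, 0.5],
    [0, 0, 0.018, 0, 0, 0.01, 0.5],
    [0, 0, 0.018, 0, 0, 0.005, 0.5],
    [0, 0, 0.018, 0, 0, 0.0027, 0.5],
    [0, 0, 0.018, 0, 0, 0, 0.5],
  ],
)

```text
clock: 11.4
tcp_pos: [0.4927, -0.3447, -0.0]
orientation: [-2.879, -1.253, -0.003]
contact_force: [-0.7, -0.3, -0.4]
grip_width: 0.0641
gripper_force: 0.0
```

Call:
apply_moves(
  moves=[
    [0, 0, 0, 0, 0, 0, 0.3],
    [0, 0, 0, 0, 0, 0, 0.2],
    [0, 0, 0, 0, 0, 0, 0.12],
    [0, 0, 0, 0, 0, 0, 0.06],
    [0, 0, 0, 0, 0, 0, 0.0],
    [0, 0, 0, 0, 0, 0, -0.1],
    [0, 0, 0, 0, 0, 0, -0.1],
    [0, 0, 0, 0, 0, 0, -0.1],
  ],
)

```text
clock: 12.07
tcp_pos: [0.493, -0.3449, 0.0007]
orientation: [-2.879, -1.253, -0.005]
contact_force: [-0.9, 0.4, 5.4]
grip_width: 0.0431
gripper_force: 19.6
```

Call:
apply_moves(
  moves=[
    [0, 0, 0, 0, 0, -0.002, -0.1],
    [0, 0, 0, 0, 0, -0.01, -0.1],
    [0, 0, 0, 0, 0, -0.02, -0.1],
    [0, 0, 0, 0, 0, -0.03, -0.1],
    [0, 0, 0, 0, 0, -0.03, -0.1],
    [0, 0, 0, 0, 0, -0.02, -0.1],
    [0, 0, 0, 0, 0, -0.01, -0.1],
    [0, 0, 0, 0, 0, 0, -0.1],
  ],
)

```text
clock: 12.73
tcp_pos: [0.4936, -0.3459, 0.1245]
orientation: [2.88, 1.253, 0.008]
contact_force: [0.2, -0.5, -0.8]
grip_width: 0.0429
gripper_force: 20.5
```

Run:
```python
from h import *
st(); a=grab_frame("side");b=grab_frame("top")
for n in("side","top"):
    for x in silhouettes("battery",n)[:1]: print(n,round(x["p"],2),np.round(x["extent"],1))
cv2.imwrite("pics/s4.png",np.hstack([cv2.resize(a[110:210,230:330],(400,400),interpolation=2),cv2.resize(b[170:240,310:380],(400,400),interpolation=2)]))
f=plan([.53,-.15,.15],-15,N=8);n=tw(-35,0);plan([n[0],n[1],.10],5.485,N=8,frm=f)
```

```text
{'clock': 12.7333, 'tcp_pos': [0.4936, -0.3459, 0.1245], 'orientation': [2.8796, 1.2533, 0.0079], 'contact_force': [0.1648, -0.4659, -0.7766], 'grip_width': 0.0429, 'gripper_force': 20.5162, 'joints': [0.066, 0.5425, 0.602, 1.8618, -0.4025, 0.8564, 0.119]}
side 0.71 [252.9 239.1  50.5   8.2]
top 0.47 [276.9 205.4   3.1  10.9]
8 rows: turn [-0.004, -0.004, -0.582] shift [0.0235, -0.0084, -0.0036] |t|mm 25.3 deg 3.49
8 rows: turn [0.0, 0.0, -0.427] shift [0.014, 0.0014, 0.0062] |t|mm 15.4 deg 2.56
```

View pics/s4.png

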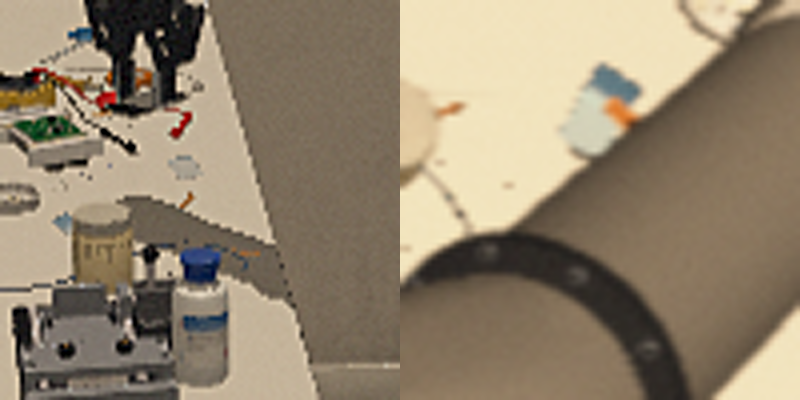

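The battery is held level (side-crop (150,95)). The tab has moved with it (top-crop (620,112)), while the other orange strip stayed on the bench at (190,200), so the tab choice is confirmed. Carrying it to the nest.

Call:
apply_moves(
  moves=[
    [-0.004, -0.004, -0.582, 0.0235, -0.0084, -0.0036, -0.1],
    [-0.004, -0.004, -0.582, 0.0235, -0.0084, -0.0036, -0.1],
    [-0.004, -0.004, -0.582, 0.0235, -0.0084, -0.0036, -0.1],
    [-0.004, -0.004, -0.582, 0.0235, -0.0084, -0.0036, -0.1],
    [-0.004, -0.004, -0.582, 0.0235, -0.0084, -0.0036, -0.1],
    [-0.004, -0.004, -0.582, 0.0235, -0.0084, -0.0036, -0.1],
    [-0.004, -0.004, -0.582, 0.0235, -0.0084, -0.0036, -0.1],
    [-0.004, -0.004, -0.582, 0.0235, -0.0084, -0.0036, -0.1],
  ],
)

```text
clock: 13.6
tcp_pos: [0.5297, -0.1495, 0.1496]
orientation: [2.488, 1.915, -0.002]
contact_force: [0.1, -0.2, -0.4]
grip_width: 0.0424
gripper_force: 20.5
```

Call:
apply_moves(
  moves=[
    [0, 0, -0.427, 0.014, 0.0014, 0.0062, -0.1],
    [0, 0, -0.427, 0.014, 0.0014, 0.0062, -0.1],
    [0, 0, -0.427, 0.014, 0.0014, 0.0062, -0.1],
    [0, 0, -0.427, 0.014, 0.0014, 0.0062, -0.1],
    [0, 0, -0.427, 0.014, 0.0014, 0.0062, -0.1],
    [0, 0, -0.427, 0.014, 0.0014, 0.0062, -0.1],
    [0, 0, -0.427, 0.014, 0.0014, 0.0062, -0.1],
    [0, 0, -0.427, 0.014, 0.0014, 0.0062, -0.1],
  ],
)

```text
clock: 14.27
tcp_pos: [0.5534, -0.0403, 0.1004]
orientation: [2.106, 2.327, 0.0]
contact_force: [0.7, -0.6, -0.1]
grip_width: 0.0424
gripper_force: 20.5
```

Call:
apply_moves(
  moves=[
    [0, 0, 0, 0, 0, 0.01, -0.1],
    [0, 0, 0, 0, 0, 0.01, -0.1],
    [0, 0, 0, 0, 0, 0.01, -0.1],
    [0, 0, 0, 0, 0, 0.01, -0.1],
    [0, 0, 0, 0, 0, 0.005, -0.1],
    [0, 0, 0, 0, 0, 0, -0.1],
    [0, 0, 0, 0, 0, 0, -0.1],
    [0, 0, 0, 0, 0, 0, -0.1],
  ],
)

```text
clock: 14.93
tcp_pos: [0.5538, -0.0419, 0.0565]
orientation: [2.111, 2.322, 0.001]
contact_force: [-0.1, -0.5, -0.5]
grip_width: 0.0423
gripper_force: 20.5
```

Run:
```python
from h import *
st(); n=tw(-34.5,0); print(n); plan([*n,.0245],5.485,N=8)
# sharper tester fit with both cameras from the first pictures
S=lambda x,y:(200+(x+.5)/4.4-.5,160+(y+.5)/4.4-.5); S2=lambda x,y:(220+(x+.5)/7-.5,150+(y+.5)/7-.5)
F=[((-125,-56,13),(367,50)),((-125,56,13),(378,193)),((-112,106,13),(369,262)),((-30,106,13),(261,270)),((115,56,49),(62,208)),((115,-56,49),(51,60)),((88,-56,57),(84,58)),((88,56,57),(94,200)),((44,-56,57),(142,52)),((44,56,57),(150,195)),((-85,61,73),(335,190))]
G=[((-85,61,71),(333,165)),((115,56,49),(383,402)),((115,-56,49),(110,418)),((115,56,0),(383,495)),((115,-56,0),(118,512))]
P=np.array([f[0] for f in F+G])/1000;Ut=np.array([S(*f[1]) for f in F]);Us=np.array([S2(*g[1]) for g in G])
def res(q):
    c,s=np.cos(q[2]),np.sin(q[2]);W=np.c_[q[0]+c*P[:,0]-s*P[:,1],q[1]+s*P[:,0]+c*P[:,1],P[:,2]]
    return np.r_[(proj("top",W[:11])-Ut).ravel(),(proj("side",W[11:])-Us).ravel()]
s=least_squares(res,[.55,0,1.66],loss="soft_l1",f_scale=.5);print(s.x,np.degrees(s.x[2]),np.round(s.fun if 0 else res(s.x)[22:],1))
```

```text
{'clock': 14.9333, 'tcp_pos': [0.5538, -0.0419, 0.0565], 'orientation': [2.1112, 2.3218, 0.0011], 'contact_force': [-0.0573, -0.4559, -0.5435], 'grip_width': 0.0423, 'gripper_force': 20.5261, 'joints': [-0.2934, 0.5325, 0.329, 1.9985, -0.2717, 0.6492, 0.3055]}
[ 0.55299769 -0.04024203]
8 rows: turn [0.003, 0.002, -0.001] shift [0.0002, -0.0001, 0.004] |t|mm 4.0 deg 0.03
[ 0.54926353 -0.00598012  1.66736961] 95.53324128824197 [-0.4 -0.1 -0.2 -0.6  0.2 -0.  -0.1  0.8 -0.1  1.3]
```

Call:
apply_moves(
  moves=[
    [0, 0, 0, 0.0004, -0.0002, 0.008, -0.1],
    [0, 0, 0, 0.0004, -0.0002, 0.008, -0.1],
    [0, 0, 0, 0.0004, -0.0001, 0.007, -0.1],
    [0, 0, 0, 0.0003, -0.0001, 0.005, -0.1],
    [0, 0, 0, 0, 0, 0.003, -0.1],
    [0, 0, 0, 0, 0, 0.001, -0.1],
    [0, 0, 0, 0, 0, 0, -0.1],
    [0, 0, 0, 0, 0, 0, -0.1],
  ],
)

```text
clock: 15.6
tcp_pos: [0.5529, -0.0402, 0.0243]
orientation: [2.111, 2.323, 0.001]
contact_force: [-0.1, 0.9, -0.4]
grip_width: 0.0425
gripper_force: 20.6
```

Run:
```python
from h import *
st(); n=tw(-34.5,0); plan([*n,.0205],5.485,N=4)
```

```text
{'clock': 15.6, 'tcp_pos': [0.5529, -0.0402, 0.0243], 'orientation': [2.1108, 2.3228, 0.0006], 'contact_force': [-0.0688, 0.8853, -0.4099], 'grip_width': 0.0425, 'gripper_force': 20.63, 'joints': [-0.2744, 0.5842, 0.3014, 2.0101, -0.2971, 0.5863, 0.3242]}
4 rows: turn [0.006, 0.005, -0.0] shift [-0.0, 0.0, 0.0009] |t|mm 0.9 deg 0.04
```

Call:
apply_moves(
  moves=[
    [0, 0, 0, 0, 0, 0.001, -0.1],
    [0, 0, 0, 0, 0, 0.001, -0.1],
    [0, 0, 0, 0, 0, 0.001, -0.1],
    [0, 0, 0, 0, 0, 0.0005, -0.1],
    [0, 0, 0, 0, 0, 0, -0.1],
    [0, 0, 0, 0, 0, 0, -0.1],
    [0, 0, 0, 0, 0, 0, -0.1],
    [0, 0, 0, 0, 0, 0, -0.1],
  ],
)

```text
clock: 16.27
tcp_pos: [0.5529, -0.0401, 0.0208]
orientation: [2.111, 2.323, 0.001]
contact_force: [0.4, -0.8, -0.1]
grip_width: 0.0425
gripper_force: 20.7
```

Call:
apply_moves(
  moves=[
    [0, 0, 0, 0, 0, 0.001, -0.1],
    [0, 0, 0, 0, 0, 0, -0.1],
    [0, 0, 0, 0, 0, 0, 0.04],
    [0, 0, 0, 0, 0, 0, 0.08],
    [0, 0, 0, 0, 0, 0, 0.14],
    [0, 0, 0, 0, 0, 0, 0.22],
    [0, 0, 0, 0, 0, 0, 0.3],
    [0, 0, 0, 0, 0, 0, 0.3],
  ],
)

```text
clock: 16.93
tcp_pos: [0.5527, -0.0401, 0.0196]
orientation: [2.111, 2.323, 0.0]
contact_force: [-0.1, 1.3, -0.4]
grip_width: 0.0555
gripper_force: 0.0
```

Call:
apply_moves(
  moves=[
    [0, 0, 0, 0, 0, -0.004, 0.3],
    [0, 0, 0, 0, 0, -0.01, 0.3],
    [0, 0, 0, 0, 0, -0.025, 0.3],
    [0, 0, 0, 0, 0, -0.035, 0.1],
    [0, 0, 0, 0, 0, -0.035, 0],
    [0, 0, 0, 0, 0, -0.02, 0],
    [0, 0, 0, 0, 0, 0, 0],
    [0, 0, 0, 0, 0, 0, 0],
  ],
)

```text
clock: 17.6
tcp_pos: [0.5534, -0.0399, 0.1506]
orientation: [2.109, 2.321, 0.005]
contact_force: [-0.9, 0.5, 0.2]
grip_width: 0.0428
gripper_force: 0.0
```

Run:
```python
from h import *
st(); k=tw(-85,61); print("knob",k)
a=grab_frame("side");b=grab_frame("top")
for n in("side","top"):
    for x in silhouettes("battery",n)[:2]: print(n,round(x["p"],2),np.round(x["extent"],1),np.round(ray(n,*x["extent"][:2],.024),4), "pred",proj(n,[[*tw(-35,0),.024],[*tw(-35+42.5+19,11),.021]]).round(1).tolist())
cv2.imwrite("pics/s5.png",np.hstack([cv2.resize(a[150:235,220:305],(400,400),interpolation=2),cv2.resize(b[160:230,205:290],(400,330),interpolation=2,dst=None) if 0 else cv2.resize(b[155:235,205:285],(400,400),interpolation=2)]))
f=plan([*k,.13],5.485,N=8); plan([*k,.066],5.485,N=8,frm=f)
```

```text
{'clock': 17.6, 'tcp_pos': [0.5534, -0.0399, 0.1506], 'orientation': [2.1093, 2.3213, 0.0052], 'contact_force': [-0.911, 0.4593, 0.1851], 'grip_width': 0.0428, 'gripper_force': 0.0, 'joints': [-0.3555, 0.3897, 0.3955, 1.9485, -0.1977, 0.8345, 0.2415]}
knob [ 0.49710404 -0.0963415 ]
side 0.68 [248.6 240.3  47.3   8. ] [0.5558 0.2405 0.024 ] pred [[250.3, 193.4], [255.6, 202.4]]
side 0.41 [251.3 193.3  12.8   7.2] [ 0.5497 -0.0409  0.024 ] pred [[250.3, 193.4], [255.6, 202.4]]
8 rows: turn [-0.0, 0.002, -0.0] shift [-0.0064, -0.0074, 0.0022] |t|mm 10.0 deg 0.01
8 rows: turn [0.0, 0.0, 0.0] shift [0.0, 0.0, 0.008] |t|mm 8.0 deg 0.0
```

View pics/s5.png

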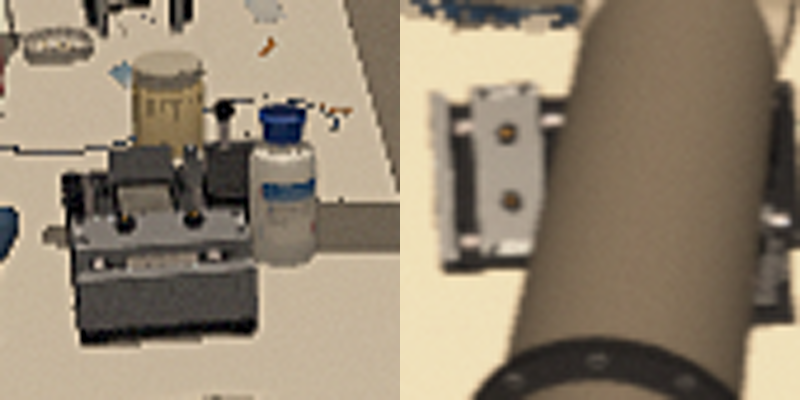

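The side crop shows the battery lying in the nest at (145,195), behind the bridge. The arm blocks the top view. Next I move over the knob and check the battery in the top camera numerically from there.

Call:
apply_moves(
  moves=[
    [0, 0, 0, -0.0074, -0.0085, 0.0025, -0.1],
    [0, 0, 0, -0.0074, -0.0085, 0.0025, -0.1],
    [0, 0, 0, -0.0074, -0.0085, 0.0025, -0.1],
    [0, 0, 0, -0.0074, -0.0085, 0.0025, -0.1],
    [0, 0, 0, -0.0074, -0.0085, 0.0025, -0.1],
    [0, 0, 0, -0.0074, -0.0085, 0.0025, -0.1],
    [0, 0, 0, -0.0068, -0.0082, 0.0025, -0.1],
    [0, 0, 0, 0, 0, 0, -0.1],
  ],
)

```text
clock: 18.47
tcp_pos: [0.496, -0.0988, 0.1306]
orientation: [2.115, 2.32, -0.002]
contact_force: [0.2, -0.2, -0.1]
grip_width: 0.0385
gripper_force: 0.0
```

Run:
```python
from h import *
st(); k=tw(-85,61)
b=grab_frame("top");cv2.imwrite("pics/t6.png",b);a=grab_frame("side")
for n in("side","top"):
  for t in("battery","handle","knob"):
    for x in silhouettes(t,n)[:2]: print(n,t,round(x["p"],2),np.round(x["extent"],1))
print(proj("top",[[*tw(-35,0),.024],[*k,.071]]).round(1),proj("side",[[*k,.071]]).round(1))
hsv=cv2.cvtColor(b,cv2.COLOR_BGR2HSV); m=cv2.inRange(hsv,(0,0,160),(179,255,255))
q=proj("top",[[*tw(-35,0),.024]])[0].astype(int); print(b[q[1]-9:q[1]+10,q[0]-18:q[0]+19].sum(2)//3)
plan([*k,.066],5.485,N=8)
```

```text
{'clock': 18.4667, 'tcp_pos': [0.496, -0.0988, 0.1306], 'orientation': [2.1153, 2.3205, -0.0019], 'contact_force': [0.1881, -0.1865, -0.0673], 'grip_width': 0.0385, 'gripper_force': 0.0, 'joints': [-0.2644, 0.3479, 0.4086, 2.0717, -0.1956, 0.7575, 0.3575]}
top battery 0.6 [252.7 188.7  25.3  14.2]
top knob 0.31 [156.8 200.9  19.6  13.6]
[[257.7 188.2]
 [275.6 203. ]] [[266.6 173. ]]
[[208 210 209 196 177 171 146 119 109  95  88  92 101 113 121 135 148 145
  166 176 165 161 157 147 139 107  59  87 139 167 152 116  90  87  89  93
   96]
 [123 138 148 135 137 134 112 101  93  88 100 131 147 147 147 150 151 151
  155 155 154 152 151 146 142 105  63  95 139 139 104  86  84  88  93  91
   97]
 [149 149 133  94  61  63  66  67  67  63  72 116 145 147 147 144 145 145
  144 142 130 119 119 109 100  81  76 109 127 108  83  83  86  90  97  93
   97]
 [153 154 135  90  63  69  74  85  88  76  74  86  97 101  96  95  99  98
   98 107 105 110 117 119 129 108  78 114 116  88  80  85  87  89  92  96
   98]
 [150 155 136  93  69  81  68  46  45  43  41  44  72 126 157 177 190 189
  210 225 227 221 21
[... 1615 characters left out ...]
7 159 158 142 110 106  99  60  40  36  38  39  43  67 101 110  97  85
   86  84  80  82  81  72  68  72  76  81  85  91  93  95  98  99  99 101
  104]
 [124 157 158 138  96  90 105  81  49  48  48  49  61  73  82  88  81  67
   69  97 118 133 143 113  75  74  80  81  86  88  91  94  98  97 100 101
  101]
 [115 156 159 140  95  76 114 110  76  87  96 101 133 150 153 154 153 154
  150 155 153 155 141 104  74  75  80  85  88  92  91  95  97  99  99 101
  106]
 [114 157 161 155 118  60  53  60  56  59  68  85 126 158 161 160 160 161
  160 158 155 149 122  81  72  78  82  85  87  90  94  96  97  99 101 101
  102]]
8 rows: turn [0.003, 0.002, 0.001] shift [-0.0, -0.0002, 0.0082] |t|mm 8.2 deg 0.02
```

Call:
apply_moves(
  moves=[
    [0, 0, 0, -0.03, 0, 0, -0.1],
    [0, 0, 0, -0.03, 0, 0, -0.1],
    [0, 0, 0, -0.03, 0, 0, -0.1],
    [0, 0, 0, -0.03, 0, 0, -0.1],
    [0, 0, 0, -0.03, 0, 0, -0.1],
    [0, 0, 0, -0.03, 0, 0, -0.1],
    [0, 0, 0, 0, 0, 0, -0.1],
    [0, 0, 0, 0, 0, 0, -0.1],
  ],
)

```text
clock: 19.53
tcp_pos: [0.5154, -0.2778, 0.1315]
orientation: [2.114, 2.319, -0.001]
contact_force: [-0.3, 0.3, -0.4]
grip_width: 0.0389
gripper_force: 0.0
```

Run:
```python
from h import *
st(); k=tw(-85,61)
b=grab_frame("top");cv2.imwrite("pics/t7.png",b);a0=cv2.imread("pics/top0.png")
for x in silhouettes("battery","top")[:1]: print(np.round(x["extent"],1))
c=calibration("top"); Wc=lambda X,Y,z:[*tw(X,Y),z]
# rectify at z=24mm: 1 px = 0.5 mm, tester X -100..40 across, Y -40..40 down
H,_=cv2.findHomography(np.array([[0,0],[280,0],[280,160],[0,160]],float),proj("top",[Wc(-100,-40,.024),Wc(40,-40,.024),Wc(40,40,.024),Wc(-100,40,.024)]))
g=[cv2.warpPerspective(i,np.linalg.inv(H),(280,160),flags=cv2.INTER_CUBIC).sum(2)//3 for i in(a0,b)]
for nm,G in zip(("before","after"),g):
    print(nm,"X profile (every 2mm, X -100..20) at Y -14..-4 and at 4..14"); print(G[52:72].mean(0)[:240:4].astype(int).tolist()); print(G[88:108].mean(0)[:240:4].astype(int).tolist())
    print("Y profile (2mm, -40..40) at X -65..-60, X -48..-42; X -5..0"); 
    for s in((70,80),(104,116),(190,200)): print(G[:,s[0]:s[1]].mean(1)[::4].astype(int).tolist())
```

```text
{'clock': 19.5333, 'tcp_pos': [0.5154, -0.2778, 0.1315], 'orientation': [2.114, 2.3191, -0.0007], 'contact_force': [-0.3193, 0.3297, -0.4046], 'grip_width': 0.0389, 'gripper_force': 0.0, 'joints': [0.0624, 0.4701, 0.4247, 1.8903, -0.2535, 0.8306, 0.7104]}
[255.5 188.2  32.7  15.3]
before X profile (every 2mm, X -100..20) at Y -14..-4 and at 4..14
[68, 101, 128, 145, 143, 129, 119, 119, 113, 108, 110, 127, 145, 151, 150, 151, 151, 151, 150, 150, 152, 152, 151, 151, 151, 151, 152, 153, 152, 149, 139, 114, 77, 45, 33, 52, 89, 129, 146, 154, 153, 153, 153, 153, 153, 154, 154, 153, 154, 155, 154, 154, 154, 155, 154, 151, 149, 149, 151, 153]
[63, 103, 138, 150, 144, 133, 126, 125, 122, 112, 112, 126, 142, 153, 154, 154, 152, 152, 153, 153, 153, 153, 153, 153, 153, 154, 154, 154, 148, 135, 105, 68, 41, 38, 63, 99, 133, 148, 155, 154, 154, 155, 156, 155, 154, 155, 156, 155, 155, 155, 155, 155, 154, 155, 155, 153, 153, 154, 155, 155]
Y profile (2mm, -40..40) at X -65..-60, X -48..-42; X -5..0
[160, 208, 201, 150, 87, 59, 47, 54, 97, 144, 152, 150, 149, 149, 151, 151, 150, 151, 151, 151, 151, 
[... 1033 characters left out ...]
93, 146, 87, 46, 37, 35, 37, 37, 36, 36, 38, 50, 85, 126, 148, 159, 157, 158, 159]
Y profile (2mm, -40..40) at X -65..-60, X -48..-42; X -5..0
[164, 213, 205, 152, 89, 62, 47, 45, 58, 85, 108, 151, 199, 226, 223, 222, 222, 225, 227, 227, 227, 227, 227, 225, 223, 225, 227, 227, 175, 103, 61, 54, 75, 79, 80, 132, 150, 101, 131, 199]
[144, 181, 180, 142, 142, 163, 160, 144, 126, 108, 115, 178, 230, 226, 221, 216, 223, 232, 233, 232, 230, 228, 228, 228, 228, 227, 231, 216, 182, 119, 80, 113, 158, 161, 160, 154, 120, 123, 184, 218]
[160, 195, 182, 129, 94, 95, 76, 66, 82, 75, 47, 36, 35, 34, 34, 35, 36, 36, 36, 35, 34, 35, 36, 36, 37, 37, 36, 36, 37, 39, 44, 71, 90, 73, 66, 81, 84, 109, 177, 220]
```

The battery is centred in the nest to about 1 mm, with the tab towards the bridge. Back to the knob.

Run:
```python
from h import *
k=tw(-85,61); f=plan([*k,.125],5.485,N=7); f=plan([*k,.066],5.485,N=8,frm=f)
R=Rdown(5.485)
print("tool axes in tester", "x:",R.as_matrix()[:2,0],"y:",R.as_matrix()[:2,1])
for a in (0,.2,.4,.6,.8,1.0,1.15): print(a,round(42*np.sin(a),1),round(42*(1-np.cos(a)),1))
```

```text
7 rows: turn [0.002, 0.001, 0.001] shift [0.0256, -0.0002, 0.0009] |t|mm 25.6 deg 0.02
8 rows: turn [0.0, 0.0, 0.0] shift [0.0, 0.0, 0.0074] |t|mm 7.4 deg 0.0
tool axes in tester x: [-0.09558516  0.99542126] y: [0.99542126 0.09558516]
0 0.0 0.0
0.2 8.3 0.8
0.4 16.4 3.3
0.6 23.7 7.3
0.8 30.1 12.7
1.0 35.3 19.3
1.15 38.3 24.8
```

Call:
apply_moves(
  moves=[
    [0.002, 0.001, 0.001, 0.0256, -0.0002, 0.0009, -0.1],
    [0.002, 0.001, 0.001, 0.0256, -0.0002, 0.0009, -0.1],
    [0.002, 0.001, 0.001, 0.0256, -0.0002, 0.0009, -0.1],
    [0.002, 0.001, 0.001, 0.0256, -0.0002, 0.0009, -0.1],
    [0.002, 0.001, 0.001, 0.0256, -0.0002, 0.0009, -0.1],
    [0.002, 0.001, 0.001, 0.0256, -0.0002, 0.0009, -0.1],
    [0.002, 0.001, 0.001, 0.0256, -0.0002, 0.0009, -0.1],
    [0, 0, 0, 0, 0, 0, -0.1],
  ],
)

```text
clock: 20.3
tcp_pos: [0.4965, -0.09, 0.1244]
orientation: [-2.101, -2.333, -0.002]
contact_force: [-0.0, 0.3, -0.3]
grip_width: 0.0387
gripper_force: 0.0
```

Call:
apply_moves(
  moves=[
    [0, 0, 0, 0, 0, 0.01, -0.1],
    [0, 0, 0, 0, 0, 0.012, -0.1],
    [0, 0, 0, 0, 0, 0.012, -0.1],
    [0, 0, 0, 0, 0, 0.01, -0.1],
    [0, 0, 0, 0, 0, 0.008, -0.1],
    [0, 0, 0, 0, 0, 0.005, -0.1],
    [0, 0, 0, 0, 0, 0.002, -0.1],
    [0, 0, 0, 0, 0, 0, -0.1],
  ],
)

```text
clock: 20.97
tcp_pos: [0.497, -0.0978, 0.0655]
orientation: [2.113, 2.323, -0.001]
contact_force: [0.8, 0.7, 0.2]
grip_width: 0.0387
gripper_force: 0.0
```

Run:
```python
from h import *
st(); plan([*tw(-85,61),.066],5.485,N=1)
```

```text
{'clock': 20.9667, 'tcp_pos': [0.497, -0.0978, 0.0655], 'orientation': [2.1133, 2.3233, -0.0012], 'contact_force': [0.7502, 0.6917, 0.1986], 'grip_width': 0.0387, 'gripper_force': 0.0, 'joints': [-0.2189, 0.4596, 0.3593, 2.107, -0.2705, 0.6178, 0.4227]}
1 rows: turn [0.0, 0.012, -0.011] shift [0.0014, 0.0002, -0.0005] |t|mm 1.5 deg 0.09
```

Call:
apply_moves(
  moves=[
    [0, 0, 0, 0.0013, 0, 0, -0.3],
    [0, 0, 0, 0, 0, 0, -0.5],
    [0, 0, 0, 0, 0, 0, -0.7],
    [0, 0, 0, 0, 0, 0, -1],
    [0, 0, 0, 0, 0, 0, -1],
    [0, 0, 0, 0, 0, 0, -1],
    [0, 0, 0, 0, 0, 0, -1],
    [0, 0, 0, 0, 0, 0, -1],
  ],
  grip_force=30,
)

```text
clock: 21.63
tcp_pos: [0.497, -0.0964, 0.0664]
orientation: [2.113, 2.323, -0.0]
contact_force: [-2.3, -0.0, 6.0]
grip_width: 0.0132
gripper_force: 29.2
```

Call:
apply_moves(
  moves=[
    [0, 0, 0, 0, -0.003, 0, -1],
    [0, 0, 0, 0, -0.004, 0, -1],
    [0, 0, 0, 0, -0.004, 0, -1],
    [0, 0, 0, 0, -0.004, 0, -1],
    [0, 0, 0, 0, -0.004, 0, -1],
    [0, 0, 0, 0, -0.002, 0, -1],
    [0, 0, 0, 0, 0, 0, -1],
    [0, 0, 0, 0, 0, 0, -1],
  ],
)

```text
clock: 22.3
tcp_pos: [0.4768, -0.0984, 0.0664]
orientation: [2.112, 2.322, 0.002]
contact_force: [4.1, 0.3, 5.4]
grip_width: 0.0132
gripper_force: 29.6
```

Run:
```python
from h import *
st(); o=telemetry.get_obs(); c,s=np.cos(PSI),np.sin(PSI); d=np.array(o["tcp_pos"][:2])-T0; print("tester XY",(np.array([[c,s],[-s,c]])@d*1000).round(1), "F",(np.array([[c,s],[-s,c]])@np.array(o["contact_force"][:2])).round(1))
```

```text
{'clock': 22.3, 'tcp_pos': [0.4768, -0.0984, 0.0664], 'orientation': [2.1118, 2.3221, 0.0016], 'contact_force': [4.1367, 0.3131, 5.42], 'grip_width': 0.0132, 'gripper_force': 29.5632, 'joints': [-0.221, 0.4315, 0.3621, 2.1531, -0.2657, 0.5954, 0.4263]}
tester XY [-85.1  81.4] F [-0.1 -4.1]
```

The ball is gripped above its equator: the width is 13 mm and it pushes up with 6 N. I'll return home, regrip 6 mm lower, and draw again.

Call:
apply_moves(
  moves=[
    [0, 0, 0, 0, 0.007, 0, -1],
    [0, 0, 0, 0, 0.007, 0, -1],
    [0, 0, 0, 0, 0.006, 0, -1],
    [0, 0, 0, 0, 0, 0, -0.5],
    [0, 0, 0, 0, 0, 0, -0.4],
    [0, 0, 0, 0, 0, 0.004, -0.4],
    [0, 0, 0, 0, 0, 0.003, -0.4],
    [0, 0, 0, 0, 0, 0, -0.4],
  ],
)

```text
clock: 22.97
tcp_pos: [0.4948, -0.0963, 0.0579]
orientation: [-2.113, -2.324, 0.003]
contact_force: [0.2, -0.0, -0.3]
grip_width: 0.0259
gripper_force: 0.0
```

Call:
apply_moves(
  moves=[
    [0, 0, 0, 0, 0, 0, -0.6],
    [0, 0, 0, 0, 0, 0, -0.7],
    [0, 0, 0, 0, 0, 0, -1],
    [0, 0, 0, 0, 0, 0, -1],
    [0, 0, 0, 0, 0, 0, -1],
    [0, 0, 0, 0, 0, 0, -1],
    [0, 0, 0, 0, 0, 0, -1],
    [0, 0, 0, 0, 0, 0, -1],
  ],
)

```text
clock: 23.63
tcp_pos: [0.496, -0.0963, 0.0588]
orientation: [2.113, 2.324, -0.001]
contact_force: [1.6, 1.6, -6.2]
grip_width: 0.0134
gripper_force: 29.2
```

Call:
apply_moves(
  moves=[
    [0, 0, 0, 0, 0, 0, -0.5],
    [0, 0, 0, 0, 0, 0, -0.5],
    [0, 0, 0, 0, 0, -0.004, -0.5],
    [0, 0, 0, 0, 0, 0, -0.6],
    [0, 0, 0, 0, 0, 0, -1],
    [0, 0, 0, 0, 0, 0, -1],
    [0, 0, 0, 0, 0, 0, -1],
    [0, 0, 0, 0, 0, 0, -1],
  ],
)

```text
clock: 24.3
tcp_pos: [0.4968, -0.0966, 0.0637]
orientation: [2.112, 2.322, 0.001]
contact_force: [-0.9, 0.1, 6.8]
grip_width: 0.0136
gripper_force: 29.2
```

Call:
apply_moves(
  moves=[
    [0, 0, 0, 0, 0, 0, -0.5],
    [0, 0, 0, 0, 0, 0, -0.5],
    [0, 0, 0, 0, 0, 0.005, -0.5],
    [0, 0, 0, 0, 0, 0, -0.6],
    [0, 0, 0, 0, 0, 0, -1],
    [0, 0, 0, 0, 0, 0, -1],
    [0, 0, 0, 0, 0, 0, -1],
    [0, 0, 0, 0, 0, 0, -1],
  ],
)

```text
clock: 24.97
tcp_pos: [0.4957, -0.0962, 0.0575]
orientation: [2.113, 2.324, -0.001]
contact_force: [1.4, 0.7, -6.5]
grip_width: 0.0134
gripper_force: 29.2
```

Call:
apply_moves(
  moves=[
    [0, 0, 0, 0, -0.003, 0, -1],
    [0, 0, 0, 0, -0.004, 0, -1],
    [0, 0, 0, 0, -0.004, 0, -1],
    [0, 0, 0, 0, -0.004, 0, -1],
    [0, 0, 0, 0, -0.004, 0, -1],
    [0, 0, 0, 0, -0.002, 0, -1],
    [0, 0, 0, 0, 0, 0, -1],
    [0, 0, 0, 0, 0, 0, -1],
  ],
)

```text
clock: 25.63
tcp_pos: [0.4749, -0.0983, 0.0577]
orientation: [2.113, 2.324, -0.001]
contact_force: [3.1, 0.2, -15.7]
grip_width: 0.0133
gripper_force: 29.3
```

```bash
cat >> h.py <<'E'
def stt():
    o=telemetry.get_obs(); c,s=np.cos(PSI),np.sin(PSI); M=np.array([[c,s],[-s,c]]); print("t",round(o["clock"],2),"tester XYZ",(M@(np.array(o["tcp_pos"][:2])-T0)*1000).round(1),round(o["tcp_pos"][2]*1000,1),"F",(M@np.array(o["contact_force"][:2])).round(1),round(o["contact_force"][2],1),"w",round(o["grip_width"]*1000,1))
E
python3 -c "from h import *;stt()"
```

```text
t 25.63 tester XYZ [-84.8  83.3] 57.7 F [-0.1 -3.1] -15.7 w 13.3
```

Call:
apply_moves(
  moves=[
    [0, 0, 0, 0.003, 0, 0.001, -1],
    [0, 0, 0, 0.0033, 0, 0.0005, -1],
    [0, 0, 0, 0.003, 0, 0.0006, -1],
    [0, 0, 0, 0.003, 0, 0.0008, -1],
    [0, 0, 0, 0.003, 0, 0.001, -1],
    [0, 0, 0, 0.003, 0, 0.0013, -1],
    [0, 0, 0, 0, 0, 0, -1],
    [0, 0, 0, 0, 0, 0, -1],
  ],
)

```text
clock: 26.3
tcp_pos: [0.475, -0.0792, 0.0536]
orientation: [2.111, 2.323, 0.004]
contact_force: [2.7, -0.0, 6.3]
grip_width: 0.0133
gripper_force: 31.0
```

```bash
python3 -c "from h import *;stt()"
```

```text
t 26.3 tester XYZ [-65.9  81.3] 53.6 F [-0.3 -2.7] 6.3 w 13.3
```

Call:
apply_moves(
  moves=[
    [0, 0, 0, 0.004, 0, 0.0018, -1],
    [0, 0, 0, 0.0038, 0, 0.0026, -1],
    [0, 0, 0, 0.0033, 0, 0.003, -1],
    [0, 0, 0, 0.0029, 0, 0.0033, -1],
    [0, 0, 0, 0.0025, 0, 0.0033, -1],
    [0, 0, 0, 0, 0, 0, -1],
    [0, 0, 0, 0, 0, 0, -1],
    [0, 0, 0, 0, 0, 0, -1],
  ],
)

```text
clock: 26.97
tcp_pos: [0.4716, -0.064, 0.0385]
orientation: [2.113, 2.323, -0.001]
contact_force: [-0.3, 0.3, -1.0]
grip_width: -0.0002
gripper_force: 0.0
```

Run:
```python
from h import *
stt(); grab_frame("side"); b=grab_frame("top"); cv2.imwrite("pics/t8.png",b)
for n in("side","top"):
  for t in("bottle","handle"):
    for x in silhouettes(t,n)[:2]: print(n,t,round(x["p"],2),np.round(x["extent"],1))
```

```text
t 26.97 tester XYZ [-50.4  83.3] 38.5 F [0.3 0.3] -1.0 w -0.2
side bottle 0.56 [279.5 189.9  14.   33.1]
top handle 0.66 [307.1 194.1  19.5  17. ]
top handle 0.37 [246.1 187.9  11.6  17.3]
```

Call:
apply_moves(
  moves=[
    [0, 0, 0, 0, 0, -0.005, -1],
    [0, 0, 0, 0, 0, -0.01, -1],
    [0, 0, 0, 0, 0, -0.02, -1],
    [0, 0, 0, 0, 0, -0.03, -1],
    [0, 0, 0, 0, 0, -0.03, -1],
    [0, 0, 0, 0, 0, -0.01, -1],
    [0, 0, 0, 0, 0, 0, -1],
    [0, 0, 0, 0, 0, 0, -1],
  ],
)

```text
clock: 27.93
tcp_pos: [0.4722, -0.0634, 0.1444]
orientation: [2.112, 2.323, 0.002]
contact_force: [-0.6, 1.0, -0.6]
grip_width: 0.0
gripper_force: 0.0
```

Run:
```python
from h import *
stt(); a=grab_frame("side"); b=grab_frame("top"); cv2.imwrite("pics/t9.png",b); cv2.imwrite("pics/s9.png",a)
for x in silhouettes("handle","side")[:2]: print(round(x["p"],2),np.round(x["extent"],1))
for al in(0,.3,.5,.7,.9,1.1,1.25):
    P=[[*tw(-85+42*np.sin(al),y),.029+.042*np.cos(al)] for y in(61,81,83)]; print(al,proj("side",P).round(1).tolist(),proj("top",P).round(1).tolist())
for nm,i in(("s0",cv2.imread("pics/side0.png")),("s9",a)): print(nm,"cols 255..285 rows 166..200");print(i[166:202:1,256:284].sum(2)//3)
```

```text
t 27.93 tester XYZ [-49.8  82.7] 144.4 F [1.  0.5] -0.6 w 0.0
0 [[266.6, 173.0], [272.5, 172.6], [273.1, 172.6]] [[275.6, 203.0], [276.2, 209.3], [276.2, 209.9]]
0.3 [[267.1, 175.0], [273.1, 174.6], [273.7, 174.5]] [[271.7, 203.4], [272.2, 209.7], [272.3, 210.3]]
0.5 [[267.4, 176.8], [273.4, 176.4], [274.0, 176.3]] [[269.2, 203.7], [269.7, 210.0], [269.7, 210.6]]
0.7 [[267.7, 178.9], [273.7, 178.5], [274.3, 178.5]] [[266.9, 204.2], [267.4, 210.4], [267.5, 211.0]]
0.9 [[268.0, 181.3], [274.0, 180.9], [274.6, 180.8]] [[264.9, 204.6], [265.5, 210.8], [265.5, 211.5]]
1.1 [[268.2, 183.8], [274.2, 183.4], [274.8, 183.4]] [[263.4, 205.1], [263.9, 211.3], [264.0, 211.9]]
1.25 [[268.3, 185.7], [274.3, 185.3], [274.9, 185.3]] [[262.6, 205.4], [263.1, 211.6], [263.1, 212.2]]
s0 cols 255..285 rows 166..200
[[101  82  81 ... 171 173 172]
 [ 82  88  84 ... 175 171 173]
 [ 87  87  82 ... 175 173 173]
 ...
 [111 116 116 ... 122 120 117]
 [118 118 119 ... 120 120 118]
 [119 118 114 ... 125 120 117]]
s9 cols 255..285 rows 166..200
[[103  83  85 ... 177 177 176]
 [ 84  91  82 ... 177 176 177]
 [ 88  92  85 ... 178 177 178]
 ...
 [120 120 121 ... 124 127 124]
 [125 120 121 ... 124 125 120]
 [127 122 116 ... 123 125 120]]
```

Run:
```python
import cv2,numpy as np,sys
np.set_printoptions(linewidth=250,threshold=10**6)
s=cv2.imread("pics/side0.png").astype(int).sum(2)//3; n=cv2.imread("pics/s9.png").astype(int).sum(2)//3
t=cv2.imread("pics/top0.png").astype(int).sum(2)//3; u=cv2.imread("pics/t9.png").astype(int).sum(2)//3
print(s[168:192,260:282]);print(n[168:192,260:282]);print(t[200:217,258:282]);print(u[200:217,258:282])
```

```text
[[ 92 124 120  64  22  27  39  88  95 192 185 177 173 175 174 173 173 175 172 175 172 175]
 [121 121 106  50  92  95 129 197 191 183 179 177 177 176 175 177 161 176 172 173 175 177]
 [115 116  69 103 200 193 184 181 179 177 171 169 166 165 176 179  74 180 177 177 182 173]
 [ 91 113  76 145 194 180  95  51  50  46  86  87  72  73 181 182 176 178 175 178 182  44]
 [114 114 106 130 182  97   6  38   6 104 198 185 182 181 179 176 117 126  89  95  99 102]
 [111 108  97  65  87  65   0   5   3  13 190 179 179 177 184  90  65  67  73  71  74  77]
 [108 108  96 144 199 133   0   0   8  98 188 176 173 172 189  56  75  77  83  82  86  81]
 [106 105  88 137 190 198  32  30  61 198 180 175 176 175 188  42  51  81  84  85  88  85]
 [107 104  89 136 186 189 112  80 111 189 176 174 175 178 185 122  19  31  50  51  50  27]
 [107 100  87 134 183 184 132  75 104 186 178 179 165 179 185 160  21  41  36  38  41  37]
 [102  92  86 135 187 185 134  73 106 185 179 182  62 181 183 159  19  26  46  37  41  40]
 [ 95  92  86 133 184 182 125  83 104 157 155 160 128 124 132 124  39  31  29  38  40  33]
 [103 10
[... 5937 characters left out ...]
2  98]
 [ 99 102 103 105 106 105 106 106 106 108 109 108 107 107 107 106 106 106 106 103 104 100 100  98]
 [101 102 104 107 106 105 106 109 108 106 108 107 109 109 107 109 108 106 104 104 102 101 100  96]
 [101 103 105 105 105 108 107 108 108 106 108 107 108 107 108 107 107 108 104 104 104 101  99  97]
 [104 103 104 105 106 107 108 106 107 106 109 108 109 109 108 109 107 106 105 103 102  98 101  99]
 [100 103 106 104 105 106 108 108 108 107 108 107 107 106 108 107 107 105 104 104 101 102  98  97]
 [ 99 102 104 106 105 107 106 106 106 107 108 108 109 109 109 107 106 106 105 101 100  98 100  97]
 [102 103 104 105 106 106 107 107 107 105 109 106 109 107 107 107 107 105 105 102 102 100 101  98]]
```

The handle slipped out during the arc and sprang back upright: its ball is at (267,172.5) in the side view again. I'll retry with a firmer grip in smaller checked steps, then open the fingers around the ball rather than lifting them shut.

Call:
apply_moves(
  moves=[
    [0, 0, 0, -0.009, 0.0055, 0, 0],
    [0, 0, 0, -0.009, 0.0055, 0, 0],
    [0, 0, 0, -0.009, 0.0055, 0, -0.2],
    [0, 0, 0, -0.0082, 0.0052, 0.005, -0.3],
    [0, 0, 0, 0, 0, 0.02, -0.3],
    [0, 0, 0, 0, 0, 0.02, -0.3],
    [0, 0, 0, 0, 0, 0.01, -0.3],
    [0, 0, 0, 0, 0, 0, -0.3],
  ],
)

```text
clock: 28.75
tcp_pos: [0.4954, -0.0973, 0.0864]
orientation: [-2.113, -2.322, 0.006]
contact_force: [0.2, 0.7, 0.2]
grip_width: 0.0298
gripper_force: 0.0
```

```bash
python3 -c "
from h import *
stt();plan([*tw(-85,61),.061],5.485,N=4)"
```

```text
t 28.75 tester XYZ [-85.8  62.8] 86.4 F [ 0.7 -0.2] 0.2 w 29.8
4 rows: turn [-0.009, 0.003, -0.004] shift [0.0002, 0.0005, 0.0063] |t|mm 6.4 deg 0.06
```

Call:
apply_moves(
  moves=[
    [0, 0, 0, 0.0002, 0.0004, 0.009, -0.3],
    [0, 0, 0, 0.0002, 0.0004, 0.009, -0.3],
    [0, 0, 0, 0.0002, 0.0004, 0.007, -0.3],
    [0, 0, 0, 0, 0, 0, -0.5],
    [0, 0, 0, 0, 0, 0, -1],
    [0, 0, 0, 0, 0, 0, -1],
    [0, 0, 0, 0, 0, 0, -1],
    [0, 0, 0, 0, 0, 0, -1],
  ],
  grip_force=60,
)

```text
clock: 29.42
tcp_pos: [0.4971, -0.0958, 0.0636]
orientation: [2.114, 2.324, -0.002]
contact_force: [-2.5, 0.5, -4.7]
grip_width: 0.0118
gripper_force: 58.5
```

Call:
apply_moves(
  moves=[
    [0, 0, 0, 0, -0.003, 0, -1],
    [0, 0, 0, 0, -0.004, 0, -1],
    [0, 0, 0, 0, -0.004, 0, -1],
    [0, 0, 0, 0, -0.004, 0, -1],
    [0, 0, 0, 0, -0.004, 0, -1],
    [0, 0, 0, 0, -0.003, 0, -1],
    [0, 0, 0, 0, 0, 0, -1],
    [0, 0, 0, 0, 0, 0, -1],
  ],
)

```text
clock: 30.08
tcp_pos: [0.4761, -0.098, 0.0637]
orientation: [2.113, 2.323, -0.0]
contact_force: [3.0, 0.4, -12.0]
grip_width: 0.0118
gripper_force: 58.5
```

```bash
python3 -c "
from h import *
stt()"
```

```text
t 30.08 tester XYZ [-84.6  82.1] 63.7 F [ 0.1 -3.1] -12.0 w 11.8
```

Call:
apply_moves(
  moves=[
    [0, 0, 0, 0.003, -0.0003, 0.0011, -1],
    [0, 0, 0, 0.0033, -0.0003, 0.0005, -1],
    [0, 0, 0, 0.003, 0, 0.0006, -1],
    [0, 0, 0, 0.003, 0, 0.0008, -1],
    [0, 0, 0, 0.003, 0, 0.001, -1],
    [0, 0, 0, 0.003, 0, 0.0013, -1],
    [0, 0, 0, 0, 0, 0, -1],
    [0, 0, 0, 0, 0, 0, -1],
  ],
)

```text
clock: 30.75
tcp_pos: [0.4727, -0.0795, 0.0581]
orientation: [-2.113, -2.325, 0.002]
contact_force: [-0.5, -0.8, -0.2]
grip_width: -0.0003
gripper_force: 0.0
```

Run:
```python
from h import *
stt();a=grab_frame("side"); cv2.imwrite("pics/s10.png",a)
np.set_printoptions(linewidth=250,threshold=10**6)
print(a[166:188,262:284].astype(int).sum(2)//3)
```

```text
t 30.75 tester XYZ [-65.9  83.6] 58.1 F [-0.7  0.6] -0.2 w -0.3
[[103 201 175  66   3  13  14  19  19  29  24   7  79  10  27  20  20  13  14  48  77  65]
 [103 168 195 164  63  69 102  76  29  19  21  18  20  10  21  27  16  29  98 138 171 165]
 [109 143 188 189 159 168 202 173  79  13  11  37  29  22  37  39  18  98 205 194 185 185]
 [104 138 186 183 190 185 191 202 116   8  26  70  57  27  90  58   7 167 193 186 185 181]
 [ 67 139 191 188 186 145 190 192 115   0  21  79 110  19 107  49  13 166 195 179 181 176]
 [ 75 150 200 147   0   0  41  55  73  17  23  80 107   3 105  58  22 161 191  47  52  83]
 [112 138 192  34   7   7   0 115 132   7  15  77 101  22  90  74  67 111 102 104 105 171]
 [103  75  95  29   0  15   1  95 127   8  14  80 105  71  89  85  85  82  81  79  71  70]
 [ 99 148 205 140  18  10  19 182 121  13  14  73 100  80  80  86  85  90  84  88  91  75]
 [ 96 142 193 204  68  55  61 208 141   0  22  72 104  39  68  83  84  88  90  91 100  48]
 [ 93 143 190 194 103  86 109 198 203  35   0  73 105  15  31  31  50  52  53  21  26  23]
 [ 93 142 188 191 101  78 103 195 1
[... 266 characters left out ...]
2  25  25  27  31  43 116 102  93  71  62  53  56  60  50  71]
 [107  53  34  42  58  92  75  46  48  34  40  90 129 127 137 107 115  98  98 118 141 102]
 [151  87  36  43  48  39  35  39  38  43  28 104 198 199 202 126 137 141 144 140 208 125]
 [141  81  41  45  43  44  46  49  39  43  42 117 133 179 190 195 202 214 218 206 196 193]
 [ 59  79  45  49  54  53  47  46  55  45  43 125 132 135 136 154 157 178 181 158 158 142]
 [ 64  90  44  50  46  41  51  49  42  48  32 132 123 133 135 139 139 141 145 143 146 141]
 [ 69  59  47  38  52  48  46  48  46  45  40 127 120 128 131 137 137 140 141 142 141 137]
 [ 73  17  47  44  52  51  49  48  51  44  38 129 126 128 133 133 137 142 142 139 137 139]]
```

It slipped again, probably because the draw was too short for the stem to clear the notch corner. On the next try I'll grip deeper and draw about 23.5 mm.

Call:
apply_moves(
  moves=[
    [0, 0, 0, 0, 0, -0.03, -0.6],
    [0, 0, 0, -0.005, 0.006, -0.005, -0.3],
    [0, 0, 0, -0.007, 0.0085, 0, -0.3],
    [0, 0, 0, -0.007, 0.0083, 0, -0.3],
    [0, 0, 0, 0, 0, 0.01, -0.3],
    [0, 0, 0, 0, 0, 0.015, -0.3],
    [0, 0, 0, 0, 0, 0.01, -0.3],
    [0, 0, 0, 0, 0, 0, -0.3],
  ],
)

```text
clock: 31.47
tcp_pos: [0.4959, -0.0966, 0.0553]
orientation: [-2.112, -2.322, 0.006]
contact_force: [-0.6, 0.5, 0.2]
grip_width: 0.0295
gripper_force: 0.0
```

Call:
apply_moves(
  moves=[
    [0, 0, 0, 0, 0, 0, -0.3],
    [0, 0, 0, 0, 0, 0, -0.4],
    [0, 0, 0, 0, 0, 0, -0.5],
    [0, 0, 0, 0, 0, 0, -1],
    [0, 0, 0, 0, 0, 0, -1],
    [0, 0, 0, 0, 0, 0, -1],
    [0, 0, 0, 0, 0, 0, -1],
    [0, 0, 0, 0, 0, 0, -1],
  ],
)

```text
clock: 32.13
tcp_pos: [0.4973, -0.097, 0.059]
orientation: [2.114, 2.323, -0.001]
contact_force: [-4.8, -0.3, 5.8]
grip_width: 0.012
gripper_force: 58.5
```

```bash
python3 -c "
from h import *
stt()"
```

```text
t 32.13 tester XYZ [-85.7  60.9] 59.0 F [0.2 4.8] 5.8 w 12.0
```

Call:
apply_moves(
  moves=[
    [0, 0, 0, 0, -0.004, 0, -1],
    [0, 0, 0, 0, -0.005, 0, -1],
    [0, 0, 0, 0, -0.005, 0, -1],
    [0, 0, 0, 0, -0.005, 0, -1],
    [0, 0, 0, 0, -0.004, 0, -1],
    [0, 0, 0, 0, -0.0015, 0, -1],
    [0, 0, 0, 0, 0, 0, -1],
    [0, 0, 0, 0, 0, 0, -1],
  ],
)

```text
clock: 32.8
tcp_pos: [0.4748, -0.0992, 0.059]
orientation: [2.112, 2.322, 0.002]
contact_force: [3.1, 0.6, 5.4]
grip_width: 0.0119
gripper_force: 59.0
```

```bash
python3 -c "
from h import *
stt()"
```

```text
t 32.8 tester XYZ [-85.7  83.5] 59.0 F [ 0.3 -3.2] 5.4 w 11.9
```

Call:
apply_moves(
  moves=[
    [0, 0, 0, 0.003, 0, 0, -1],
    [0, 0, 0, 0.003, 0, 0.0004, -1],
    [0, 0, 0, 0.003, 0, 0.0006, -1],
    [0, 0, 0, 0.003, 0, 0.0008, -1],
    [0, 0, 0, 0.002, 0, 0.0008, -1],
    [0, 0, 0, 0.002, 0, 0.0008, -1],
    [0, 0, 0, 0, 0, 0, -1],
    [0, 0, 0, 0, 0, 0, -1],
  ],
)

```text
clock: 33.47
tcp_pos: [0.4708, -0.0828, 0.0543]
orientation: [-2.112, -2.324, 0.003]
contact_force: [0.0, -0.4, -0.6]
grip_width: 0.0003
gripper_force: 0.0
```

```bash
python3 -c "
from h import *
stt()"
```

```text
t 33.47 tester XYZ [-69.   85.9] 54.3 F [-0.4  0. ] -0.6 w 0.3
```

The ball slips sideways in X, so the flat pads seem to stop it from turning. I'm switching method: turn the gripper 45° and use the pad on the ball's (-X,-Y) side, ungripped. Pushing along +Y then lets the spring load slide the handle into the notch.

Call:
apply_moves(
  moves=[
    [0, 0, 0.94, 0, 0, -0.01, -0.9],
    [0, 0, 0.94, 0, 0, -0.02, -0.6],
    [0, 0, 0.94, 0, 0, -0.015, -0.3],
    [0, 0, 0.94, 0, 0, 0, -0.3],
    [0, 0, 0.94, 0, 0, 0, -0.3],
    [0, 0, 0.94, 0, 0, 0, -0.3],
    [0, 0, 0.94, 0, 0, 0, -0.3],
    [0, 0, 0.94, 0, 0, 0, -0.3],
  ],
)

```text
clock: 34.13
tcp_pos: [0.4713, -0.083, 0.0996]
orientation: [2.847, 1.328, -0.002]
contact_force: [0.4, -0.1, -0.4]
grip_width: 0.03
gripper_force: 0.0
```

Run:
```python
from h import *
stt(); f=plan([*tw(-82,62),.095],-39.5,N=4); plan([*tw(-82,62),.062],-39.5,N=4,frm=f)
```

```text
t 34.13 tester XYZ [-69.3  85.4] 99.6 F [-0.1 -0.4] -0.4 w 30.0
4 rows: turn [-0.0, 0.003, -0.02] shift [0.0019, 0.0064, 0.0012] |t|mm 6.8 deg 0.12
4 rows: turn [0.0, 0.0, 0.0] shift [0.0, 0.0, 0.0082] |t|mm 8.2 deg 0.0
```

Call:
apply_moves(
  moves=[
    [0, 0, 0, 0.0019, 0.0064, 0.001, -0.3],
    [0, 0, 0, 0.0019, 0.0064, 0.001, -0.3],
    [0, 0, 0, 0.0019, 0.0064, 0.001, -0.3],
    [0, 0, 0, 0.0019, 0.0064, 0.002, -0.3],
    [0, 0, 0, 0, 0, 0.009, -0.3],
    [0, 0, 0, 0, 0, 0.012, -0.3],
    [0, 0, 0, 0, 0, 0.011, -0.3],
    [0, 0, 0, 0, 0, 0, -0.3],
  ],
)

```text
clock: 34.8
tcp_pos: [0.4947, -0.0932, 0.0603]
orientation: [-2.843, -1.335, 0.006]
contact_force: [-0.4, 0.4, -0.6]
grip_width: 0.03
gripper_force: 0.0
```

Call:
apply_moves(
  moves=[
    [0, 0, 0, -0.0029, -0.0033, 0, -0.3],
    [0, 0, 0, -0.0029, -0.0033, 0, -0.3],
    [0, 0, 0, -0.0029, -0.0033, 0, -0.3],
    [0, 0, 0, -0.0029, -0.0033, 0, -0.3],
    [0, 0, 0, -0.0029, -0.0033, 0, -0.3],
    [0, 0, 0, -0.002, -0.0024, 0, -0.3],
    [0, 0, 0, 0, 0, 0, -0.3],
    [0, 0, 0, 0, 0, 0, -0.3],
  ],
)

```text
clock: 35.47
tcp_pos: [0.4748, -0.0954, 0.0644]
orientation: [2.838, 1.332, 0.009]
contact_force: [6.7, -3.3, -2.5]
grip_width: 0.0301
gripper_force: 3.6
```

Run:
```python
from h import *
stt(); o=telemetry.get_obs(); print(o["gripper_force"])
```

```text
t 35.47 tester XYZ [-81.9  83.1] 64.4 F [-3.9 -6.4] -2.5 w 30.1
3.5631023347377777
```

Call:
apply_moves(
  moves=[
    [0, 0, 0, -0.0014, -0.0014, 0, -0.3],
    [0, 0, 0, -0.0014, -0.0014, 0, -0.3],
    [0, 0, 0, -0.0014, -0.0014, 0, -0.3],
    [0, 0, 0, 0, 0, 0, -0.3],
    [0, 0, 0, 0, 0, 0, -0.3],
    [0, 0, 0, 0, 0, 0, -0.3],
    [0, 0, 0, 0, 0, 0, -0.3],
    [0, 0, 0, 0, 0, 0, -0.3],
  ],
)

```text
clock: 36.13
tcp_pos: [0.4666, -0.0967, 0.0641]
orientation: [2.841, 1.331, 0.004]
contact_force: [0.7, -5.9, 2.1]
grip_width: 0.0297
gripper_force: 2.3
```

Run:
```python
from h import *
stt(); o=telemetry.get_obs(); print(o["gripper_force"]); a=grab_frame("side"); cv2.imwrite("pics/s11.png",a)
np.set_printoptions(linewidth=250,threshold=10**6); print(a[166:190,262:284].astype(int).sum(2)//3)
```

```text
t 36.13 tester XYZ [-82.4  91.4] 64.1 F [-5.9 -0.2] 2.1 w 29.7
2.3319312930107117
[[103 193 184 180 180 188 110  48  58  12  24  13   9 204 187 192 107  40  27  19  21   8]
 [103 165 183 181 181 191 109  47  55  12  16  10  14 204 186 193  89  87  57  22  13  11]
 [112 143 185 177 182 192 106  44  61   6   0   6  15 208 186 192  86  89  49  13  19  12]
 [105 135 186 180 182 193 107  46  61  13  22   9  16 205 174 199  87  87  51  17   8  11]
 [ 67 138 189 181 184 193 123  50  55   1  17   6  16 208  81 198  93  91  52  15  12  16]
 [ 80 147 192 178 179 185 159  45  60   3  27   1  22 208 188 195  89  90  55  30  27   7]
 [108 136 185   8  92 104  40  21   8  20  15   5  95 196 129 133  75  82  74  68  72  51]
 [105  69  84  85 201 208  39  11  23   8  29  99 175 103  74  78  79  87  82  86  85  75]
 [100 147 197 190 185 200  30   4  22   6  78 210 202  57  79  82  85  90  84  91  90  76]
 [ 98 142 190 180 182 191 126   0   5  23 136 194 196  49  62  85  83  84  90  93  96  53]
 [ 91 142 188 176 178 187 180  30  34  85 202 190 191 127  19  28  49  47  51  29  31  21]
 [ 89 141 187 182
[... 466 characters left out ...]
3  40  33  38  38 106 197 198 200 129 131 138 142 140 208 128]
 [142  79  40  48  48  47  52  50  45  41  40 121 132 177 190 196 204 214 215 205 197 194]
 [ 82  82  40  51  46  47  42  51  51  40  40 130 131 131 137 156 157 176 178 162 160 143]
 [ 66  88  44  45  52  45  44  52  46  41  41 132 125 128 135 140 140 142 146 146 145 139]
 [ 67  55  36  54  50  49  51  46  51  44  36 129 127 124 133 132 138 139 141 141 139 140]
 [ 73  16  48  45  50  39  51  51  48  44  44 123 122 128 134 134 138 140 140 140 139 138]
 [ 70  14  46  53  47  50  49  52  47  34  40 113 129 131 124 132 130 139 136 138 135 139]
 [116   4  44  49  46  36  51  44  52  34  39 113 124 102  36  64  61  92  91  88  55  46]]
```

The ball slid along the pad. The gripped pads seem to resist the ball turning, so next I'll grip it pre-tilted by -0.4 rad and turn the tool rigidly with the handle.

Call:
apply_moves(
  moves=[
    [0, 0, 0, 0.002, 0, -0.015, -0.3],
    [0, 0, 0, 0, 0, -0.025, -0.3],
    [0, 0, 0, 0, 0, -0.01, -0.3],
    [0, 0, -0.94, 0, 0, 0, -0.3],
    [0, 0, -0.94, 0, 0, 0, -0.3],
    [0, 0, -0.94, 0, 0, 0, -0.3],
    [0, 0, -0.94, 0, 0, 0, -0.3],
    [0, 0, -0.94, 0, 0, 0, -0.3],
  ],
)

```text
clock: 36.85
tcp_pos: [0.4668, -0.0929, 0.1132]
orientation: [2.426, 1.994, 0.001]
contact_force: [0.4, 0.1, -0.6]
grip_width: 0.03
gripper_force: 0.0
```

```bash
cat >> h.py <<'E'
def pose(a,at,draw,d=11,lift=0):
    ty=np.array([-np.sin(PSI),np.cos(PSI),0]); R=Ro.from_rotvec(ty*at)*Rdown(5.485)
    b=np.r_[tw(-85.3+42*np.sin(a),61+draw),.029+.042*np.cos(a)]; p=b+R.as_matrix()[:,2]*d/1000; p[2]+=lift/1000; return p,R
E
python3 - <<'E'
from h import *
stt(); p,R=pose(0,-.4,0,lift=30); f=plan(p,N=6,R=R); 
p1,R1=pose(0,-.4,0); f=plan(p1,N=4,R=R1,frm=f)
p2,_=pose(0,-.4,23); f=plan(p2,N=7,R=R1,frm=f)
p3,R3=pose(.6,.2,23); f=plan(p3,N=8,R=R3,frm=f); print(p3)
E
```

```text
t 36.85 tester XYZ [-78.7  90.9] 113.2 F [ 0.1 -0.4] -0.6 w 30.0
6 rows: turn [0.095, 0.633, -0.456] shift [-0.0002, 0.0051, 0.0037] |t|mm 6.3 deg 4.72
4 rows: turn [0.0, 0.0, 0.0] shift [-0.0029, 0.0, 0.0069] |t|mm 7.5 deg 0.0
7 rows: turn [0.0, 0.0, 0.0] shift [0.0, -0.0033, 0.0] |t|mm 3.3 deg 0.0
8 rows: turn [0.0, -0.716, -0.0] shift [0.002, -0.0, 0.0013] |t|mm 2.4 deg 4.3
[ 0.47218012 -0.07740754  0.05288336]
```

Call:
apply_moves(
  moves=[
    [0.095, 0.633, -0.456, -0.0002, 0.0051, 0.0037, -0.3],
    [0.095, 0.633, -0.456, -0.0002, 0.0051, 0.0037, -0.3],
    [0.095, 0.633, -0.456, -0.0002, 0.0051, 0.0037, -0.3],
    [0.095, 0.633, -0.456, -0.0002, 0.0051, 0.0037, -0.3],
    [0.095, 0.633, -0.456, -0.0002, 0.0051, 0.0037, -0.3],
    [0.095, 0.633, -0.456, -0.0002, 0.0051, 0.0037, -0.3],
    [0, 0, 0, 0, 0, 0, -0.3],
    [0, 0, 0, 0, 0, 0, -0.3],
  ],
  grip_force=30,
)

```text
clock: 37.52
tcp_pos: [0.4968, -0.094, 0.0903]
orientation: [-1.907, -2.08, -0.383]
contact_force: [1.2, 0.4, 0.3]
grip_width: 0.0302
gripper_force: 0.0
```

Run:
```python
from h import *
stt(); st(); p1,R1=pose(0,-.4,0); f=plan(p1,N=4,R=R1)
```

```text
t 37.52 tester XYZ [-82.7  61. ] 90.3 F [ 0.3 -1.3] 0.3 w 30.2
{'clock': 37.5167, 'tcp_pos': [0.4968, -0.094, 0.0903], 'orientation': [-1.9069, -2.0797, -0.3825], 'contact_force': [1.2338, 0.3733, 0.2776], 'grip_width': 0.0302, 'gripper_force': 0.0, 'joints': [0.0922, 0.5104, 0.2614, 1.9916, -0.6226, 0.9334, 0.8665]}
4 rows: turn [0.003, 0.004, -0.021] shift [-0.0025, 0.0, 0.0069] |t|mm 7.4 deg 0.13
```

Call:
apply_moves(
  moves=[
    [0.003, 0.004, -0.02, -0.0025, 0, 0.0069, -0.3],
    [0.003, 0.004, -0.02, -0.0025, 0, 0.0069, -0.3],
    [0.003, 0.004, -0.02, -0.0025, 0, 0.0069, -0.3],
    [0.003, 0.004, -0.02, -0.0025, 0, 0.0069, -0.4],
    [0, 0, 0, 0, 0, 0, -0.6],
    [0, 0, 0, 0, 0, 0, -1],
    [0, 0, 0, 0, 0, 0, -1],
    [0, 0, 0, 0, 0, 0, -1],
  ],
)

```text
clock: 38.18
tcp_pos: [0.4963, -0.0917, 0.0606]
orientation: [-1.893, -2.089, -0.384]
contact_force: [-1.3, 0.0, -11.3]
grip_width: 0.0136
gripper_force: 29.3
```

Call:
apply_moves(
  moves=[
    [0, 0, 0, 0, 0, 0, -1],
    [0, 0, 0, 0, -0.004, 0, -1],
    [0, 0, 0, 0, -0.005, 0, -1],
    [0, 0, 0, 0, -0.005, 0, -1],
    [0, 0, 0, 0, -0.005, 0, -1],
    [0, 0, 0, 0, -0.004, 0, -1],
    [0, 0, 0, 0, 0, 0, -1],
    [0, 0, 0, 0, 0, 0, -1],
  ],
)

```text
clock: 38.85
tcp_pos: [0.4739, -0.0941, 0.061]
orientation: [-1.894, -2.09, -0.385]
contact_force: [4.1, -0.3, -25.1]
grip_width: 0.0138
gripper_force: 29.3
```

Run:
```python
from h import *
stt(); p3,R3=pose(.6,.2,23); f=plan(p3,N=8,R=R3)
```

```text
t 38.85 tester XYZ [-80.6  83.9] 61.0 F [-0.7 -4.1] -25.1 w 13.8
8 rows: turn [0.001, -0.717, 0.003] shift [0.002, -0.0, 0.0013] |t|mm 2.4 deg 4.3
```

Call:
apply_moves(
  moves=[
    [0, 0, 0, 0, 0, 0.0015, -1],
    [0, -0.5, 0, 0.0014, 0, 0.0009, -1],
    [0, -0.5, 0, 0.0014, 0, 0.0009, -1],
    [0, -0.5, 0, 0.0014, 0, 0.0009, -1],
    [0, -0.5, 0, 0.0014, 0, 0.0009, -1],
    [0, -0.5, 0, 0.0014, 0, 0.0009, -1],
    [0, 0, 0, 0, 0, 0, -1],
    [0, 0, 0, 0, 0, 0, -1],
  ],
)

```text
clock: 39.52
tcp_pos: [0.4739, -0.0854, 0.0582]
orientation: [-2.038, -2.252, -0.143]
contact_force: [3.3, -6.1, -18.9]
grip_width: 0.0136
gripper_force: 30.6
```

Run:
```python
from h import *
stt(); p3,R3=pose(.7,.3,22.5); f=plan(p3,N=8,R=R3); print(pose(.26,-.14,22.5)[0], telemetry.get_obs()["tcp_pos"],telemetry.get_obs()["moment"])
```

```text
t 39.52 tester XYZ [-71.9  83.1] 58.2 F [-6.4 -2.7] -18.9 w 13.6
8 rows: turn [0.003, -0.523, 0.004] shift [0.0014, -0.0, 0.0009] |t|mm 1.6 deg 3.14
[ 0.47355695 -0.0865149   0.058696  ] [ 0.47385222 -0.08537743  0.05818284] [-1.88830793 -0.92357789 -0.03975831]
```

Call:
apply_moves(
  moves=[
    [0, 0, 0, 0, 0, 0.001, -1],
    [0, -0.52, 0, 0.0014, 0, 0.0012, -1],
    [0, -0.52, 0, 0.0014, 0, 0.001, -1],
    [0, -0.52, 0, 0.0014, 0, 0.001, -1],
    [0, -0.52, 0, 0.0014, 0, 0.001, -1],
    [0, -0.52, 0, 0.0014, 0, 0.001, -1],
    [0, -0.52, 0, 0.0014, 0, 0.001, -1],
    [0, 0, 0, 0, 0, 0, -1],
  ],
)

```text
clock: 40.18
tcp_pos: [0.4738, -0.0741, 0.0512]
orientation: [2.006, 2.223, -0.188]
contact_force: [3.3, -2.4, -3.8]
grip_width: 0.013
gripper_force: 31.3
```

Run:
```python
from h import *
stt(); print(pose(.59,.19,22.5)[0], telemetry.get_obs()["tcp_pos"]); a=grab_frame("side"); cv2.imwrite("pics/s12.png",a)
np.set_printoptions(linewidth=250,threshold=10**6); print(a[166:190,262:284].astype(int).sum(2)//3)
```

```text
t 40.18 tester XYZ [-60.7  82.1] 51.2 F [-2.7 -3. ] -3.8 w 13.0
[ 0.47270076 -0.07759856  0.05309746] [ 0.47381873 -0.07413875  0.05117401]
[[ 21  21  18   5 109 203 113   7  24  24   7  81 195 187 199  61   7  13  31   5  19  23]
 [ 19  31  25  13  12  64  11  10  19  23  14 130 193 183 200  60  13  28  29  23  25  28]
 [ 19  11  34  25  15  22   0  25  12  25  16 163 190 187 201  55  14  25  31  20  22  25]
 [  7   9  16  13  25  26  26  22  22  25  15 168 189 188 191  61  20  11  30  21  24  23]
 [ 57  26  23  28  18  17  25  28  28  18  13 153 193 196  54  18  17  25  24  30  14  55]
 [ 89  94  33  13  54  28  21  27  24  21   7 100 195 201 110   7  30   9  19  14  35 146]
 [114 156  59  12 148 118  50  10  27   9  32 202 199 194  63  19  22  39  40  35  82 173]
 [109  80  95  95 203 206 121  17  22  35  60 113 206  55  31  37  34  46  46  44  29  23]
 [100 149 197 194 187 196 112   6  17  76  94 112 212  16  38  38  42  27  42  40  45  31]
 [ 97 141 189 181 181 193 111  11  17  74  91 112 212  29  47  47  39  44  42  43  51  34]
 [ 93 139 187 180 183 193 111   9   6  79  97 113 
[... 524 characters left out ...]
3  42  30  93  72  76 111 109 113 113 116 117 116 114 112 110]
 [166  81  41  43  38  43  49  49  45  48  32 101 108 110 111 112 113 115 116 115 117 111]
 [ 57  84  44  44  46  44  46  52  48  50  39 114 106 106 113 116 118 118 118 120 119 113]
 [ 69  42  49  45  48  55  44  44  42  47  39 115 111 112 117 114 117 123 127 118 120 117]
 [ 67  30  48  49  52  47  43  53  49  45  40 113 111 109 114 117 118 123 121 121 121 117]
 [ 69  33  46  46  40  45  50  53  51  44  39 113 109 111 113 118 119 122 120 122 122 120]
 [ 70  16  46  42  55  53  49  46  47  48  36 114 110 108 111 117 116 117 120 117 115 120]
 [ 74  17  52  52  49  37  44  50  38  39  28 114 113  91  42  59  57  80  74  78  57  46]]
```

The ball shows at (274,178.5) in the side view, so the handle has tipped about 0.69 rad into the notch. Next I open the fingers, rise clear, shut, and press the ball down from above.

Call:
apply_moves(
  moves=[
    [0, 0, 0, 0, 0, 0, -0.8],
    [0, 0, 0, 0, 0, 0, -0.55],
    [0, 0, 0, 0, 0, 0, -0.35],
    [0, 0, 0, 0, 0, 0, -0.3],
    [0, 0, 0, 0, 0, -0.01, -0.3],
    [0, 0, 0, 0, 0, -0.02, -0.3],
    [0, 0, 0, 0, 0, -0.015, -0.3],
    [0, 0, 0, 0, 0, 0, -1],
  ],
)

```text
clock: 40.9
tcp_pos: [0.473, -0.0683, 0.0973]
orientation: [2.012, 2.218, -0.183]
contact_force: [0.2, -0.5, 0.0]
grip_width: 0.0191
gripper_force: 0.0
```

Run:
```python
from h import *
stt(); a=grab_frame("side"); cv2.imwrite("pics/s13.png",a)
np.set_printoptions(linewidth=250,threshold=10**6); print(a[168:190,262:282].astype(int).sum(2)//3)
f=plan([*tw(-56,82),.076],5.485,N=6); f=plan([*tw(-53,82),.062],5.485,N=4,frm=f);f=plan([*tw(-47,82),.051],5.485,N=4,frm=f)
```

```text
t 40.9 tester XYZ [-54.8  82.3] 97.3 F [-0.5 -0.2] 0.0 w 19.1
[[112 143 186 178 179 186 132  60  47  87  72 194 182 179 190 168   0  89 112 131]
 [103 138 185 180 178 184 193 169  88  86  82 191 183 182 173 197  47 102 155 194]
 [ 71 140 188 183 183 184 191 180 133 104 110 181 186 181  77 196 157 174 196 181]
 [ 80 148 194 177 176 176 174  78  90  89  85  79 186 187 184 188 190 189 191  41]
 [107 138 183   9  84  93  79 192 189 190 190 188 189 183  98 115  63  62  73  70]
 [101  73  85  87 193 190 187 182 182 180 180 185 194  55  17  29  25  27  27  30]
 [101 145 196 189 184 181 179 178 177 180 181 186 200  17  32  30  35  39  39  46]
 [ 96 145 189 180 178 179 178 179 179 179 185 181 201  28  38  36  39  47  49  48]
 [ 96 140 186 181 179 180 180 178 178 187 184  86 103  69  32  43  31  43  41  45]
 [ 90 139 188 180 178 180 180 178 183 192  94   0   2  16  31  36  47  45  37  47]
 [ 90 141 189 184 182 185 184 179 185 195  55   0   4   9  37  40  42  44  45  33]
 [ 89 137 189 184 182 182 185 159 161 174  70   0  26  45  49  42  35  41  36  31]
 [ 87  97 103  66  68  68  63  57  63  69 
[... 324 characters left out ...]
 50  50  33 109 109 114 109 118 117 118 119 123]
 [ 62  45  48  45  58  47  47  45  48  41  42 118 110 110 111 119 117 118 122 116]
 [ 69  32  52  47  58  47  48  48  46  47  37 110 106 110 110 117 115 121 116 121]
 [ 82  27  52  49  52  46  45  44  54  44  43 110 113 114 111 118 123 122 123 120]
 [ 69  29  44  53  55  43  52  50  46  42  39 115 111 114 110 116 115 120 118 118]
 [ 78  25  46  48  54  39  43  40  50  32  37 115 111  87  46  62  57  81  80  79]]
6 rows: turn [0.007, 0.296, 0.003] shift [0.0001, 0.0001, 0.0034] |t|mm 3.4 deg 1.78
4 rows: turn [0.0, 0.0, 0.0] shift [0.0008, -0.0, 0.0035] |t|mm 3.6 deg 0.0
4 rows: turn [0.0, 0.0, 0.0] shift [0.0015, 0.0, 0.0028] |t|mm 3.1 deg 0.0
```

The handle stays parked at about 0.68 rad. Now I press it down.

Call:
apply_moves(
  moves=[
    [0, 0.296, 0, 0.0001, 0.0001, 0.0034, -1],
    [0, 0.296, 0, 0.0001, 0.0001, 0.0034, -1],
    [0, 0.296, 0, 0.0001, 0.0001, 0.0034, -1],
    [0, 0.296, 0, 0.0001, 0.0001, 0.0034, -1],
    [0, 0.296, 0, 0.0001, 0.0001, 0.0034, -1],
    [0, 0.296, 0, 0.0001, 0.0001, 0.0034, -1],
    [0, 0, 0, 0, 0, 0, -1],
    [0, 0, 0, 0, 0, 0, -1],
  ],
)

```text
clock: 41.62
tcp_pos: [0.4719, -0.0708, 0.0742]
orientation: [2.111, 2.325, -0.002]
contact_force: [0.2, 0.2, 0.4]
grip_width: -0.0
gripper_force: 0.0
```

Call:
apply_moves(
  moves=[
    [0, 0, 0, 0.0005, 0, 0.0035, -1],
    [0, 0, 0, 0.0006, 0, 0.0035, -1],
    [0, 0, 0, 0.0008, 0, 0.0035, -1],
    [0, 0, 0, 0.001, 0, 0.0035, -1],
    [0, 0, 0, 0.0015, 0, 0.0028, -1],
    [0, 0, 0, 0.0015, 0, 0.0028, -1],
    [0, 0, 0, 0.0015, 0, 0.0028, -1],
    [0, 0, 0, 0.0015, 0, 0.0028, -1],
  ],
)

```text
clock: 42.28
tcp_pos: [0.4717, -0.0613, 0.0491]
orientation: [2.108, 2.326, -0.0]
contact_force: [-1.0, -2.4, 8.4]
grip_width: -0.0002
gripper_force: 4.6
```

Run:
```python
from h import *
stt(); a=grab_frame("side"); cv2.imwrite("pics/s14.png",a)
np.set_printoptions(linewidth=250,threshold=10**6); print(a[172:192,266:282].astype(int).sum(2)//3)
```

```text
t 42.28 tester XYZ [-47.7  82.9] 49.1 F [-2.3  1.2] 8.4 w -0.2
[[106  97  97 118  76   9  12  23  16  33  42  38  51  51  49  47]
 [200 197 197 199 181  28  17  20  44  78  88  94  90  90  84  84]
 [184 179 181 187 204  65  14  32 105  86  85  84  87  84  89  87]
 [178 180 181 183 197  58  13   8 109  46  68  86  83  86  95  96]
 [179 180 177 183 199  58   5  17 110  61  35  22  51  50  42  25]
 [178 178 178 185 201  55  11   9 106  60  34  40  39  42  48  41]
 [184 184 187 184 198  62   4  22 108  61  37  33  41  37  41  37]
 [187 188 188 150 164  61  17   7 116  65  44  32  38  41  35  37]
 [ 23  18  25  18  32  23   5  30 143 100  91  64  62  55  51  61]
 [ 41  42  43  36  47  36  19  70 135 125 133 109 119  97 101 114]
 [ 42  48  45  40  40  47  11 102 198 196 203 128 135 137 142 139]
 [ 45  46  51  48  51  48  42 117 135 178 189 196 202 214 216 206]
 [ 49  54  49  52  48  45  41 130 133 131 137 155 156 178 179 159]
 [ 47  48  44  43  44  40  28 126 126 131 137 139 141 143 144 141]
 [ 45  51  51  51  44  46  38 129 129 125 132 136 138 141 142 140]
 [ 44  50  45  45  47  45  44 126 123 131 131 137 136 138 140 139]
 [ 47  43  50  51  54  46  36 115 129 127 127 131 130 138 138 139]
 [ 46  34  47  50  47  34  36 119 125  97  37  65  51  88  89  92]
 [ 43  41  44  41  45  42  39 114 113  92  58  63  48  64  68  70]
 [ 49  48  55  55  51  48  23 114 112  96  51  69  64  72  84  75]]
```

Call:
apply_moves(
  moves=[
    [0, 0, 0, 0, 0, -0.005, -1],
    [0, 0, 0, 0, 0, -0.02, -1],
    [0, 0, 0, 0, 0, -0.025, -1],
    [0, 0, 0, -0.005, 0.01, -0.01, -1],
    [0, 0, 0, -0.015, 0.018, 0, -1],
    [0, 0, 0, -0.016, 0.02, 0, -1],
    [0, 0, 0, -0.016, 0.02, 0, -1],
    [0, 0, 0, -0.009, 0.015, 0, -1],
  ],
)

```text
clock: 43.0
tcp_pos: [0.5619, -0.1153, 0.1101]
orientation: [2.108, 2.324, 0.001]
contact_force: [-0.6, -0.5, 0.2]
grip_width: -0.0005
gripper_force: 0.0
```

Call:
apply_moves(
  moves=[
    [0, 0, 0, 0, 0, 0, -1],
    [0, 0, 0, 0, 0, 0, -1],
    [0, 0, 0, 0, 0, 0, -1],
    [0, 0, 0, 0, 0, 0, -1],
    [0, 0, 0, 0, 0, 0, -1],
    [0, 0, 0, 0, 0, 0, -1],
    [0, 0, 0, 0, 0, 0, -1],
    [0, 0, 0, 0, 0, 0, -1],
  ],
)

```text
clock: 43.67
tcp_pos: [0.5601, -0.1134, 0.1096]
orientation: [2.108, 2.327, 0.001]
contact_force: [-0.6, 0.4, 0.4]
grip_width: 0.0
gripper_force: 0.0
```

Run:
```python
from h import *
stt(); a=grab_frame("side"); cv2.imwrite("pics/s15.png",a)
np.set_printoptions(linewidth=250,threshold=10**6); print(a[172:192,262:284].astype(int).sum(2)//3)
f=plan([*tw(-107,0),.034],5.485,N=8)
```

```text
t 43.67 tester XYZ [-1.08e+02 -1.00e-01] 109.6 F [0.5 0.6] 0.4 w 0.0
[[104 136 182   5  86  93  81 191 189 188 187 185 185 180 121 125  91 101  97 101 110 170]
 [106  74  82  89 196 185 186 180 180 179 180 178 187  91  68  68  80  73  75  78  75  69]
 [ 99 148 195 189 183 180 179 177 177 178 178 180 191  59  79  81  85  79  90  85  90  68]
 [ 96 139 185 180 178 178 176 179 175 177 177 179 192  48  56  80  81  86  91  91  94  43]
 [ 93 140 184 177 178 175 176 179 177 178 180 181 189 127  22  27  49  52  40  34  29  27]
 [ 87 137 184 180 176 177 176 179 182 183 170 184 190 168  13  36  34  39  46  36  32  30]
 [ 87 139 188 183 184 185 185 178 183 186  56 186 187 161  18  40  45  44  45  35  26  33]
 [ 88 137 190 184 185 185 185 147 151 155 113 106 115 123  35  32  34  34  34  29  27  36]
 [ 98  69  64  21  21  25  28  25  25  30  31  31 111  92  84  70  58  59  51  60  56  67]
 [100  48  36  48  34  49  48  32  44  41  30  85 129 128 130 106 111  97 100 116 140  99]
 [148  90  39  36  42  35  39  40  42  41  34 103 195 197 201 127 133 137 138 133 208 122]
 [138  85  43  42  45  51  45 
[... 172 characters left out ...]
1  56  47  52  50  41  30 125 125 132 132 135 139 143 143 141 143 140]
 [ 67  18  55  45  43  48  42  51  49  36  44 130 122 127 129 134 135 140 136 140 137 140]
 [ 74  32  46  46  49  50  49  46  49  45  44 127 124 126 129 133 141 137 138 139 137 136]
 [ 71   8  50  52  50  40  44  49  48  43  38 115 126 126 125 130 134 133 135 137 133 137]
 [ 70   7  43  48  48  37  44  39  45  36  29 109 125  98  35  64  51  89  91  96  57  44]
 [ 90   0  42  46  45  39  41  41  41  50  31 114 114  91  57  60  52  62  67  68  74  79]
 [105  26  11  30  50  51  43  49  49  48  21 116 107  94  48  73  62  62  80  71  75  79]]
8 rows: turn [0.002, 0.001, 0.004] shift [0.0001, -0.0, 0.0095] |t|mm 9.5 deg 0.02
```

The handle is no longer upright; it is parked down behind the bottle. Going down behind the push plate and pushing.

Call:
apply_moves(
  moves=[
    [0, 0, 0, 0, 0, 0.012, -1],
    [0, 0, 0, 0, 0, 0.015, -1],
    [0, 0, 0, 0, 0, 0.015, -1],
    [0, 0, 0, 0, 0, 0.014, -1],
    [0, 0, 0, 0, 0, 0.01, -1],
    [0, 0, 0, 0, 0, 0.006, -1],
    [0, 0, 0, 0, 0, 0.003, -1],
    [0, 0, 0, 0, 0, 0, -1],
  ],
)

```text
clock: 44.38
tcp_pos: [0.5601, -0.1138, 0.0339]
orientation: [2.109, 2.327, -0.001]
contact_force: [0.1, -0.0, 0.5]
grip_width: 0.0001
gripper_force: 0.0
```

Call:
apply_moves(
  moves=[
    [0, 0, 0, 0.004, 0, 0, -1],
    [0, 0, 0, 0.004, 0, 0, -1],
    [0, 0, 0, 0.004, 0, 0, -1],
    [0, 0, 0, 0.004, 0, 0, -1],
    [0, 0, 0, 0.005, 0, 0, -1],
    [0, 0, 0, 0.005, 0, 0, -1],
    [0, 0, 0, 0.006, 0, 0, -1],
    [0, 0, 0, 0.006, 0, 0, -1],
  ],
)

```text
clock: 45.05
tcp_pos: [0.5568, -0.0754, 0.0347]
orientation: [2.108, 2.326, 0.001]
contact_force: [0.6, -1.9, 1.5]
grip_width: 0.0003
gripper_force: 0.8
```

```bash
python3 -c "
from h import *
stt()"
```

```text
t 45.05 tester XYZ [-69.9  -0.4] 34.7 F [-1.9 -0.4] 1.5 w 0.3
```

Call:
apply_moves(
  moves=[
    [0, 0, 0, 0.006, 0, 0, -1],
    [0, 0, 0, 0.006, 0, 0, -1],
    [0, 0, 0, 0.006, 0, 0, -1],
    [0, 0, 0, 0.006, 0, 0, -1],
    [0, 0, 0, 0.005, 0, 0, -1],
    [0, 0, 0, 0.004, 0, 0, -1],
    [0, 0, 0, 0.003, 0, 0, -1],
    [0, 0, 0, 0.003, 0, 0, -1],
  ],
)

```text
clock: 45.72
tcp_pos: [0.5527, -0.0368, 0.0344]
orientation: [2.108, 2.327, 0.0]
contact_force: [1.0, -0.5, -0.4]
grip_width: -0.0001
gripper_force: 0.7
```

Call:
apply_moves(
  moves=[
    [0, 0, 0, 0.002, 0, 0, -1],
    [0, 0, 0, 0.002, 0, 0, -1],
    [0, 0, 0, 0.001, 0, 0, -1],
    [0, 0, 0, 0.001, 0, 0, -1],
    [0, 0, 0, 0, 0, 0, -1],
    [0, 0, 0, 0, 0, 0, -1],
    [0, 0, 0, 0, 0, 0, -1],
    [0, 0, 0, 0, 0, 0, -1],
  ],
)

```text
clock: 46.38
tcp_pos: [0.5523, -0.0335, 0.0345]
orientation: [2.109, 2.323, -0.002]
contact_force: [2.6, -6.5, -1.3]
grip_width: 0.0
gripper_force: 3.2
```

```bash
python3 -c "
from h import *
stt()"
```

```text
t 46.38 tester XYZ [-27.7   0. ] 34.5 F [-6.7 -1.9] -1.3 w 0.0
```

Call:
apply_moves(
  moves=[
    [0, 0, 0, 0.001, 0, 0, -1],
    [0, 0, 0, 0.001, 0, 0, -1],
    [0, 0, 0, 0, 0, 0, -1],
    [0, 0, 0, 0, 0, 0, -1],
    [0, 0, 0, 0, 0, 0, -1],
    [0, 0, 0, 0, 0, 0, -1],
    [0, 0, 0, 0, 0, 0, -1],
    [0, 0, 0, 0, 0, 0, -1],
  ],
)

```text
clock: 47.05
tcp_pos: [0.5523, -0.0335, 0.0345]
orientation: [2.109, 2.32, -0.003]
contact_force: [2.4, -10.7, -3.5]
grip_width: -0.0002
gripper_force: 5.4
```

Call:
apply_moves(
  moves=[
    [0, 0, 0, -0.004, 0, 0, -1],
    [0, 0, 0, -0.008, 0, 0, -1],
    [0, 0, 0, -0.005, 0, 0, -1],
    [0, 0, 0, 0, 0, -0.02, -1],
    [0, 0, 0, 0, 0, -0.03, -1],
    [0, 0, 0, -0.02, 0, -0.035, -1],
    [0, 0, 0, -0.04, 0, -0.01, -1],
    [0, 0, 0, -0.04, 0, 0, -1],
  ],
)

```text
clock: 47.72
tcp_pos: [0.5659, -0.1452, 0.133]
orientation: [2.1, 2.329, 0.008]
contact_force: [1.1, -0.2, 0.5]
grip_width: 0.0001
gripper_force: 0.0
```

Call:
apply_moves(
  moves=[
    [0, 0, 0, -0.04, 0, 0, -1],
    [0, 0, 0, -0.04, 0, 0, -1],
    [0, 0, 0, -0.04, 0, 0, -1],
    [0, 0, 0, -0.03, 0, 0, -1],
    [0, 0, 0, 0, 0, 0, -1],
    [0, 0, 0, 0, 0, 0, -1],
    [0, 0, 0, 0, 0, 0, -1],
    [0, 0, 0, 0, 0, 0, -1],
  ],
)

```text
clock: 48.38
tcp_pos: [0.5784, -0.2927, 0.1294]
orientation: [2.107, 2.33, 0.002]
contact_force: [-0.2, -0.7, -0.4]
grip_width: -0.0003
gripper_force: 0.0
```

Run:
```python
from h import *
stt(); b=grab_frame("top"); a=grab_frame("side"); cv2.imwrite("pics/t20.png",b)
Wc=lambda X,Y,z:[*tw(X,Y),z]
def rect(i,z,x0,x1,y0,y1):
    P=[Wc(x0,y0,z),Wc(x1,y0,z),Wc(x1,y1,z),Wc(x0,y1,z)];w,h=(x1-x0)*2,(y1-y0)*2
    H,_=cv2.findHomography(np.array([[0,0],[w,0],[w,h],[0,h]],float),proj("top",P)); return cv2.warpPerspective(i,np.linalg.inv(H),(w,h),flags=cv2.INTER_CUBIC).astype(int).sum(2)//3
g=rect(b,.024,-40,60,-40,40); print("X profile -40.. step2",g[70:90].mean(0)[::4].astype(int).tolist()); print("Y at X 10..20",g[:,100:120].mean(1)[::4].astype(int).tolist())
np.set_printoptions(linewidth=250,threshold=10**6)
q=rect(b,.045,-100,-30,45,105); print("housing/handle X -100..-30 (step4), Y 45..105 (step 4)");print(q[::8,::8])
for t,n in(("bottle","side"),("jar","side"),("charger","side"),("spudger","side"),("battery","top")):
    for x in silhouettes(t,n)[:1]: print(t,round(x["p"],2),np.round(x["extent"],1))
```

```text
t 48.38 tester XYZ [-288.2   -1.1] 129.4 F [-0.7  0.3] -0.4 w -0.3
X profile -40.. step2 [44, 44, 44, 43, 54, 77, 111, 139, 155, 153, 136, 125, 123, 127, 119, 98, 73, 52, 38, 39, 65, 136, 206, 228, 239, 237, 237, 237, 236, 236, 236, 236, 234, 231, 230, 231, 233, 229, 220, 213, 195, 173, 149, 141, 153, 164, 162, 162, 162, 162]
Y at X 10..20 [132, 188, 214, 199, 162, 141, 144, 144, 131, 92, 110, 181, 219, 222, 221, 221, 225, 231, 236, 237, 237, 237, 237, 237, 237, 237, 237, 241, 219, 137, 84, 103, 128, 147, 146, 151, 160, 148, 149, 188]
housing/handle X -100..-30 (step4), Y 45..105 (step 4)
[[196 179 170 156 158 163 188 196 210 223 217 202 182 168 152 160 161 164]
 [ 64  76  86  72  82  97 113  97  74  73  65  62  56  55  51  61  65  71]
 [ 55  84  92  97 154 129 100  71  50  48  46  45  46  48  49  50  45  48]
 [ 88  96  93 144 185 142 106  79  70  75  70  52  49  45  44  44  46  45]
 [ 82  95  89 130 181 141 104  86  73  75  72  40  33  33  32  40  43  42]
 [ 73  87  87 126 179 140 103  85  83  85  84  54  48  48  49  48  51  50]
 [ 86  82  74 119 171 132  97  89  83 100  92  57  47  48  48  48  47  52]
 [ 96  89  82  93 136 123  95  84  78  93  82  56  50  42  37  44  50  53]
 [101 101  95  90  89  87  75  75  89  94  88  91  80  29  24  30  45  60]
 [108 106 104 101  94  88  80 116 163 174 177 166  98  36  28  26  37  55]
 [112 110 109 106 101  96  91  92 116 133 118 106  72  29  21  27  45  58]
 [114 113 114 113 112 110 102  96  89  75  55  47  43  23  17  28  48  66]
 [118 117 117 114 114 115 113 107 102  94  85  67  55  45  41  54  58  71]
 [116 118 115 117 116 115 114 112 107 103 100  90  77  63  56  62  73  81]
 [118 119 119 118 117 119 119 116 115 109 106 100  91  83  72  77  88  90]]
jar 0.88 [256.4 172.   17.4  20. ]
charger 0.85 [270.5 257.1  19.2  20. ]
spudger 0.67 [251.  239.4  48.   11.6]
battery 0.69 [241.9 189.8  17.   16.3]
```

The rectified top view shows the stem lying in the notch with the ball down at X -44, Y 83. The battery has shifted about 70 mm with the tray, so the tray is home. Handing in.

```bash
python3 -c "
from bench import order
print(order.hand_in())"
```

```text
the job is handed in; nothing more can be done
None
```

I handed the job in at about 48 s. My last checks showed the spudger flat on the bench, the battery in its nest with its tab towards the bridge, the handle parked in the notch on the fifth attempt, and the tray home; the bystanders I could check (jar and charger) looked unmoved, but the bottle wasn't picked up in the final check and no verdict was shown.

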